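# Spin the washed potatoes dry

### The arm

A 6-joint arm with a two-finger parallel gripper is mounted at the origin on the work surface. World frame = base frame: x ahead of the robot, y to its left, z up, the work surface at z = 0. Lengths are in mm, angles in rad, forces in N, time in s.
With the tool pointing down it reaches from about 400 to 925 mm from the base axis. Payload 12.5 kg.
Tool frame: the origin (TCP) lies at the very end of the fingers, on their centre line; the grasp point (between the pads) lies behind it (env.grip_depth is the z of the grasp point in the tool frame, in mm); z points along the fingers, y is the line along which they close (so a half turn about z gives the same grasp; the last joint's range is limited). The gripper opens to 95 mm and grips with 3 to 60 N. Pads are 20 mm wide; open, the fingers measure 119 mm over their backs; the gripper's body (75 mm by 180 mm) begins 59 mm behind the grasp point.
Start: joints at [-1.238, 0.491, 1.559, -0, 1.092, -0.106], TCP at [265.558, -565.797, 214.661] pointing down, gripper open.
Joint ranges: [-3.1, 3.1], [-0.84, 2.19], [0.05, 2.79], [-1.13, 4.28], [0.06, 2.93], [-2.69, 2.69]. Speed limits (rad/s): [2.22, 2.22, 2.79, 3.14, 3.14, 3.14].

### API

Orientations are given as [roll, pitch, yaw] about the fixed x, y, z axes, in that order (R = Rz(yaw) Ry(pitch) Rx(roll)).
In Python, from cell import env, optics gives the robot as it stands.
- The arm moves only by the tool step_arm, never from a script. Its argument "moves" is a list of rows, each an object of numbers: "tx", "ty", "tz": the shift along the tool's x, y, z in mm; "roll": the turn about the tool's z in rad. In form: [{"tx": .., "ty": .., "tz": .., "roll": ..}, ...]. A call has 1 to 12 rows; each row is the pose to reach, as a shift and turn from the pose commanded when the call began, along the tool's axes at that moment; what a row does not reach only later rows make up. A row lasts 1/12 s, in which the tool goes at most 41.7 mm and 7.16 degrees, less where a joint would pass 70% of its speed; a pose out of reach is approached as far as the arm can. A call with a gripper value outside its range is refused whole. "grip" is the finger opening in mm, from 0 to 95.1, set as the call begins (left out, the last holds). The fingers move at their own pace and stop on an object; the grip force is fixed at half the most. Time passes only in rows, so rows that repeat a pose let the fingers close. It gives the time, the measured TCP pose, the force, the opening and the grip force at its end, in the units of the state.
- env.state(): the state, without advancing time (a new reading comes with each control period).
- optics.read_camera(name): name is "scene" or "top" or "wrist"; returns a dict with "pixels" (480x640x3 uint8, blue, green, red), "mtx" (3x3 intrinsics, pixels), "view" (4x4, takes a point from world to camera coordinates). Camera axes: x right, y down, z forward; pixel columns grow to the right and rows downward; lengths in mm; the calibration is good to about 2 mm. A picture is of the moment at which its call begins. There is no depth.
- env.job_done(): hands the job in; it is judged then, once.
The state is a dict: "t": time; "joints": joint angles; "qvel": joint speeds; "tau": joint torques, N m; "eef_pos": TCP position; "tcp_rot": TCP orientation; "ft_force": force on the tool from outside, world axes, zero at the start; "moment": the same for the moment, N m; "opening": opening from 0.0 (shut) to 1.0 (fully open); "grip_force": force on a finger pad.
Only numpy, scipy, OpenCV 4.12 (cv2) and the standard library are available. Lean on these libraries where they do the work, as an engineer would, in place of code of your own. Each camera call takes 0.05 s, during which the arm holds its last target. There are 200 camera calls.

### The job

Tip all three potatoes out of the milk pan into the basket of the spin drainer and stand the empty pan upright on the counter again. Then pump the drainer's hand lever through at least three full strokes, each pressed right down to the stop and let come fully back up. Leave the other kitchen things where they are.

Things in the scene. Friction and masses are not known exactly. Their poses are not given: they have to be found in the camera images.
- pan: Aluminium milk pan, open on top, flared: outer diameter 124 mm at the foot and 160 mm at the rim, 75 mm tall, wall 4 mm, floor 5 mm, about 220 g. It stands on the counter with the potatoes in it. Origin: centre of its underside; z points up out of the mouth; the straight handle sticks out along the pan's own -y.
- pan_grip (a point): The place to hold the pan: on the axis of its round wooden handle, 115 mm from the pan's centre (along the pan's -y) and 60 mm above its foot. The handle is 20 mm thick, level, and runs from 77 to 189 mm from the centre. Axes as the pan's.
- potato1: Small potato, egg-shaped, 58 mm long and 45 mm thick, about 60 g. Origin at its middle; x is its long axis.
- potato2: Second potato, the same.
- potato3: Third potato, the same.
- spinner: Spin drainer, fixed to the counter: dark round base 224 mm across, a slotted metal basket on it, and beside it a grey gearbox (centre x 85, y 157 mm, 95 mm high; steel yoke to 143 mm) with the hand lever. Origin: under the basket's centre, at counter level; z up. The lever lies at y = 157 mm and points along the drainer's -x from its pivot at x = 90 mm.
- basket_in (a point): Centre of the basket's inner floor, on the basket's axis, 30 mm above the counter. The basket is open on top, 200 mm across inside at the rim and 180 mm at the floor; its rim is 115 mm above the counter. It turns with the lever and does not tip.
- lever (a joint): Angle of the drainer's sprung hand lever: 0 = fully up (rest), 0.60 rad = pressed down to the stop. It springs back up by itself when let go; pressing takes about 6 to 10 N at the grip.
- lever_grip (a point): Middle of the upper face of the lever's flat black grip (85 mm long, 34 mm wide, 22 mm thick), 145 mm from the pivot. It moves with the lever: about 185 mm above the counter at rest and about 100 mm at the stop. At joint 0 the lever slopes up 0.35 rad from the pivot towards the grip, at 0.60 it slopes down 0.25 rad.
- lever_pivot (a point): Hinge of the lever, 125 mm above the counter; the hinge line is level, along the drainer's y.
- tumbler: Bystander: empty glass tumbler, 72 mm across, 115 mm tall. Origin: centre of its underside.
- jar: Bystander: clear plastic jar with a white cap, 84 mm across, 130 mm tall. Origin: centre of its underside.
- lunchbox: Bystander: closed steel lunchbox with clip latches, 120 x 177 x 64 mm. Origin: centre of its underside.
- masher: Bystander: wooden masher lying on the counter, 206 mm long along its x, head 62 mm thick. Origin: under its middle, at counter level.
Not all that is in view belongs to the job. Leave any orange or purple look-alike of the potato3 alone.

How it is judged:
By the outcome, as a careful person would: the job done as asked, in the order asked, and still so for the second after the job is handed in, with the robot touching nothing.
It also fails if it takes over 72 s, if anything falls off the work surface, if the arm or the gripper's body presses on something with over 40 N, if the wrist force passes 120 N, or if a joint passes its speed limit or range.

## Working session

There is one attempt and no reset: what is moved stays moved. The work goes in short steps, Python scripts to look and compute and a tool call to move; the robot and the scene stay as the last step left them, time stands still between calls to the robot, and variables do not carry over. Pictures are saved under pics/ and viewed, at most 12 in all, crops included, and the job is handed in when it is done.

Besides the shell and the picture viewer there is one more tool, called after "Emit:" by a JSON object that holds its "method" and its "body". step_arm: Moves the arm, as the interface text tells. Its arguments: {"type":"object","properties":{"moves":{"type":"array"},"grip":{"type":"number"}},"required":["moves"]}

```bash
ls; mkdir -p pics; python3 - <<'E'
from cell import env, optics
import cv2,numpy as np
print(env.state(), env.grip_depth)
for n in("scene","top"):
    d=optics.read_camera(n); cv2.imwrite(f"pics/{n}0.png",d["pixels"]); np.savez(f"pics/{n}0.npz",**d)
    print(n,d["mtx"].tolist(),np.round(d["view"],4).tolist())
E
```

```text
pics
{'t': 0.0, 'joints': array([-1.23757342e+00,  4.91554046e-01,  1.55945313e+00, -1.05324828e-05,
        1.09168837e+00, -1.05600332e-01]), 'qvel': array([ 8.85420228e-04, -5.84362669e-05,  1.37942356e-04, -4.86709725e-04,
       -5.03820006e-04,  1.07920171e-03]), 'tau': array([-1.52541033e-03, -6.12652159e+01, -2.58180910e+01,  6.90798112e-02,
        4.82906832e-02, -7.32692388e-05]), 'eef_pos': array([ 265.48466895, -565.54317694,  214.063905  ]), 'tcp_rot': array([-3.14049492e+00, -1.06960090e-04,  4.38828040e-01]), 'ft_force': array([-1.19120913, -0.21814253,  0.4715417 ]), 'moment': array([2.47547945e-03, 1.46411378e-05, 2.78413683e-02]), 'grip_force': 0.0, 'opening': 1.0003468204493478} -18.8
scene [[517.0386396228367, 0.0, 320.9123110727988], [0.0, 517.0386396228367, 232.03540977996568], [0.0, 0.0, 1.0]] [[0.7951, 0.6064, 0.009, -524.0467], [0.3772, -0.4827, -0.7904, -85.0592], [-0.4749, 0.6318, -0.6126, 1669.9221], [0.0, 0.0, 0.0, 1.0]]
top [[579.3278749672163, 0.0, 314.3924661672133], [0.0, 579.3278749672163, 241.36436042616], [0.0, 0.0, 1.0]] [[-0.0033, -1.0, -0.0026, 80.1779], [-0.9749, 0.0038, -0.2227, 640.1678], [0.2227, 0.0018, -0.9749, 1412.6895], [0.0, 0.0, 0.0, 1.0]]
```

View pics/scene0.png

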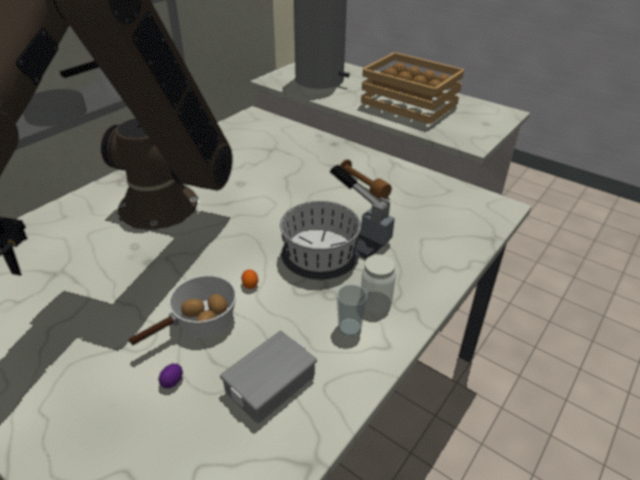

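View pics/top0.png

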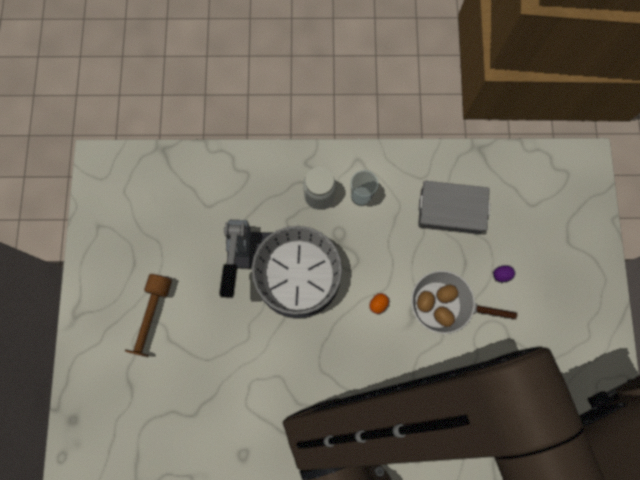

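The scene view shows the pan with three brown potatoes at about (203,303), its handle running to (132,341). The basket is at (320,238), the lever grip at (343,176), the tumbler at (350,310), the jar at (379,285) and the lunchbox at (270,375). In the top view the pan is at (443,303), its handle end at (516,316), the basket at (297,271) and the lever grip at (228,281).

Candidates in the scene view are the brown potatoes at (191,307), (217,302) and (207,316), orange at (249,278), purple at (171,375). The three brown ones lying in the pan fit the description, and the orange and purple ones are decoys. I'll measure now and make one enlarged crop.

```bash
cat > h.py <<'E'
import numpy as np,cv2
from cell import env,optics
class Cam:
    def __init__(s,n=None,npz=None,save=None):
        d=np.load(npz) if npz else optics.read_camera(n)
        s.im=d["pixels"]; s.K=np.array(d["mtx"]); s.V=np.array(d["view"]); s.R=s.V[:3,:3]; s.c=-s.R.T@s.V[:3,3]
        if save: cv2.imwrite(save,s.im)
    def proj(s,p):
        q=s.K@(s.R@np.array(p,float)+s.V[:3,3]); return q[:2]/q[2]
    def ray(s,uv):
        return s.R.T@np.linalg.solve(s.K,[uv[0],uv[1],1.])
    def plane(s,uv,z):
        r=s.ray(uv); return s.c+r*(z-s.c[2])/r[2]
def tri(cams,uvs):
    P=[c.K@c.V[:3] for c in cams]
    X=cv2.triangulatePoints(P[0],P[1],np.float64(uvs[0]).reshape(2,1),np.float64(uvs[1]).reshape(2,1))[:,0]; X=X[:3]/X[3]
    return X,[float(np.linalg.norm(c.proj(X)-u)) for c,u in zip(cams,uvs)]
E
python3 - <<'E'
from h import *
S=Cam(npz="pics/scene0.npz");T=Cam(npz="pics/top0.npz")
def blobs(c,roi,f,n,mn=15):
    x0,y0,x1,y1=roi; b,g,r=[c.im[y0:y1,x0:x1,i].astype(int) for i in range(3)]
    m=f(b,g,r).astype(np.uint8)*255
    cs,_=cv2.findContours(m,cv2.RETR_EXTERNAL,cv2.CHAIN_APPROX_NONE)
    out=[]
    for k in cs:
        if cv2.contourArea(k)>mn: 
            k=k+[x0,y0]; rr=cv2.minAreaRect(k); out.append(k); print(n,cv2.contourArea(k),np.round(rr[0],1),np.round(rr[1],1),np.round(cv2.boxPoints(rr)).tolist())
    return out
hd=lambda b,g,r:(r-b>18)&(r<130)
blobs(S,(120,305,182,350),hd,"hS"); blobs(T,(470,300,525,325),hd,"hT")
bk=lambda b,g,r:(np.maximum(np.maximum(b,g),r)<50)
blobs(S,(325,155,362,196),bk,"lS"); blobs(T,(212,255,245,305),bk,"lT")
br=lambda b,g,r:(r-b>35)
blobs(S,(172,280,236,330),br,"pS"); blobs(T,(412,274,472,332),br,"pT")
a=cv2.resize(S.im[255:355,120:260],None,fx=2.8,fy=2.8,interpolation=3)
b=cv2.resize(T.im[255:355,390:530],None,fx=2.8,fy=2.8,interpolation=3)
c=cv2.resize(T.im[205:325,210:360],None,fx=2.6,fy=2.6,interpolation=3)
d=cv2.resize(S.im[150:270,265:415],None,fx=2.6,fy=2.6,interpolation=3)
o=np.zeros((592,784,3),np.uint8);o[:280,:392]=a;o[:280,392:]=b;o[280:,:390]=d[:312];o[280:,392:782]=c[:312]
cv2.imwrite("pics/crop.png",o)
E
```

```text
hS 247.0 [150.8 329.5] [ 6.4 47.4] [[128.0, 338.0], [170.0, 316.0], [173.0, 321.0], [131.0, 343.0]]
hT 210.5 [496.7 312.2] [40.8  7. ] [[476.0, 311.0], [478.0, 304.0], [517.0, 313.0], [516.0, 320.0]]
lS 248.5 [343.9 175.2] [26.4 11.7] [[330.0, 171.0], [338.0, 162.0], [358.0, 179.0], [350.0, 188.0]]
lT 391.0 [228.6 279.4] [17.1 35.7] [[215.0, 294.0], [226.0, 260.0], [242.0, 265.0], [231.0, 299.0]]
pS 606.0 [204.4 307.8] [23.3 44.3] [[180.0, 301.0], [224.0, 292.0], [228.0, 315.0], [185.0, 324.0]]
pT 239.0 [444.  316.5] [20.5 14.8] [[432.0, 315.0], [442.0, 304.0], [457.0, 319.0], [446.0, 329.0]]
pT 224.0 [425.5 301. ] [18. 15.] [[418.0, 292.0], [433.0, 292.0], [433.0, 310.0], [418.0, 310.0]]
pT 235.0 [447.  293.4] [15.2 19.9] [[435.0, 289.0], [454.0, 283.0], [459.0, 297.0], [440.0, 304.0]]
```

View pics/crop.png

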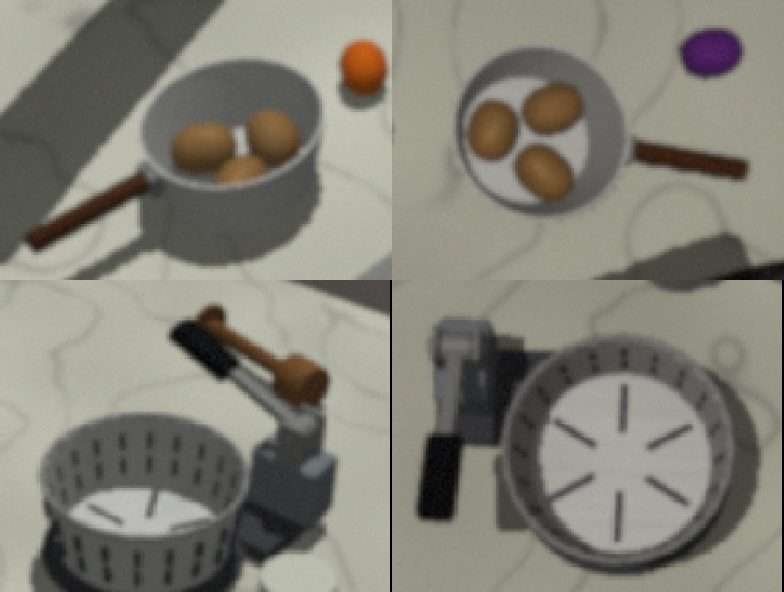

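The crop confirms three brown potatoes inside the pan. The orange (365,65) and purple (712,52) ones are decoys outside it. The handle ends, basket rim and lever grip are clear in both views, so I'll triangulate them.

```bash
python3 - <<'E'
from h import *
np.set_printoptions(precision=1,suppress=True)
S=Cam(npz="pics/scene0.npz");T=Cam(npz="pics/top0.npz")
for n,u,v in [("h0",(171.8,320.4),(476.8,308.6)),("h1",(131.8,341),(516.4,315.7)),("hmid",(150.8,329.5),(496.7,312.2)),("basket",(320.4,221.9),(296.7,271.5)),("lever",(343.9,175.2),(228.6,279.4)),("panrim",(203,300),(442.7,302.5))]:
    print(n,*tri([S,T],[u,v]))
for uv in [(425.5,301),(447,293.4),(444,316.5)]: print("pot",T.plane(uv,27))
print("tumbler",T.plane((362,192),60),"jar",T.plane((320,187),100),"lunch",T.plane((455,205),64),"orange",T.plane((380,303),22))
# rim ellipse by plane fit: left/right/near/far extremes
for u in [(413,303),(474,303),(443,273),(443,333)]: print("panrim pts",T.plane(u,75))
l=[T.plane(u,185) for u in [(230.5,299),(223,263)]]; print(l)
E
```

```text
h0 [ 469.7 -329.3   57.3] [1.1491420723604784, 0.845098754672264]
h1 [ 451.1 -426.    61.6] [1.3200657898557702, 0.9318084000988683]
hmid [ 459.2 -378.1   62.3] [0.5199006392606945, 0.37523071166136557]
basket [556.9 123.6 116.8] [1.42845418577563, 1.2780248364312905]
lever [526.1 279.2 179.4] [0.33057311319793553, 0.3247944272689641]
panrim [ 484.1 -243.2   64.5] [0.7145745581212002, 0.5458796426261118]
pot [ 491.8 -208.3   27. ]
pot [ 511.3 -264.9   27. ]
pot [ 451.8 -253.9   27. ]
tumbler [776.2 -48.   60. ] jar [777.3  63.  100. ] lunch [ 738.4 -289.9   64. ] orange [487.6 -91.3  22. ]
panrim pts [ 481.  -167.8   75. ]
panrim pts [ 480.5 -320.    75. ]
panrim pts [ 556.6 -246.6   75. ]
panrim pts [ 406.6 -238.7   75. ]
[array([478.8, 272.1, 185. ]), array([563.5, 292.1, 185. ])]
```

Emit:
{"method": "step_arm", "body": {"moves": [{"tx": 25,"ty": -8,"tz": 8,"roll": -0.1},{"tx": 50,"ty": -16,"tz": 16,"roll": -0.2},{"tx": 75,"ty": -25,"tz": 24,"roll": -0.3},{"tx": 100,"ty": -33,"tz": 32,"roll": -0.4},{"tx": 125,"ty": -41,"tz": 40,"roll": -0.5},{"tx": 150,"ty": -49,"tz": 48,"roll": -0.6},{"tx": 175,"ty": -57,"tz": 56,"roll": -0.7},{"tx": 200,"ty": -66,"tz": 64,"roll": -0.8},{"tx": 225,"ty": -74,"tz": 72,"roll": -0.9},{"tx": 240,"ty": -80,"tz": 78,"roll": -0.95},{"tx": 248,"ty": -81.5,"tz": 80,"roll": -0.956},{"tx": 248,"ty": -81.5,"tz": 80,"roll": -0.956}]}}

```text
t: 1.1
eef_pos: [456.2, -385.7, 134.0]
tcp_rot: [-3.141, -0.001, 1.395]
ft_force: [0.3, 0.6, -0.1]
opening: 1.001
grip_force: 0.0
```

```bash
python3 - <<'E'
from h import *
np.set_printoptions(precision=3,suppress=True)
s=env.state();print(s["eef_pos"],s["tcp_rot"],s["joints"],s["t"])
W=Cam("wrist",save="pics/w1.png"); print(W.V[:3]); print(W.K)
for p in [(455.6,-386.3,60),(451,-426,60),(481,-243,75)]: print(W.proj(p))
E
```

```text
[ 456.244 -385.654  134.05 ] [-3.141 -0.001  1.395] [-0.812  0.542  1.713  0.     0.887 -0.637] 1.1
[[   0.984   -0.176   -0.001 -516.964]
 [  -0.17    -0.953    0.251 -298.683]
 [  -0.045   -0.247   -0.968  236.449]]
[[393.407   0.    322.252]
 [  0.    393.407 239.79 ]
 [  0.      0.      1.   ]]
[321.357 250.72 ]
[325.061 308.03 ]
[320.709 -13.375]
```

View pics/w1.png

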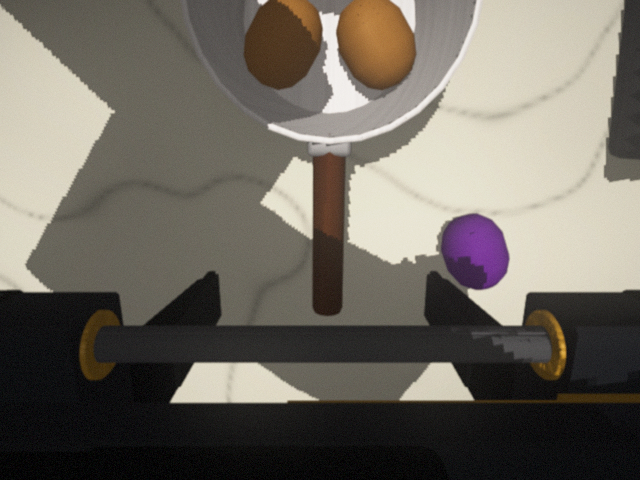

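The wrist view shows the handle centred between the open fingers, at column 328 against the finger midpoint at 322, with its tail at row 312. The purple decoy at (476,250) clears the right finger, so I'll narrow the fingers and descend.

Emit:
{"method": "step_arm", "body": {"grip": 55, "moves": [{"ty": 2.5,"tz": 12},{"ty": 2.5,"tz": 27},{"ty": 2.5,"tz": 45},{"ty": 2.5,"tz": 63},{"ty": 2.5,"tz": 78},{"ty": 2.5,"tz": 88},{"ty": 2.5,"tz": 93},{"ty": 2.5,"tz": 93}]}}

```text
validation failed for argument at $.mo...
```

Emit:
{"method": "step_arm", "body": {"grip": 5, "moves": [{"tz": 0},{"tz": 0},{"tz": 0},{"tz": 0},{"tz": 0},{"tz": 0},{"tz": 0},{"tz": 0}]}}

```text
validation failed for argument at $.mo...
```

Emit:
{"method": "step_arm", "body": {"moves": [{"tz": -2},{"tz": -5},{"tz": -8},{"tz": -12},{"tz": -15},{"tz": -15}]}}

```text
validation failed for argument at $.mo...
```

```bash
python3 - <<'E'
from h import *
s=env.state();print(s["eef_pos"],s["ft_force"],s["moment"],s["opening"]*95.1,s["grip_force"])
Cam("wrist",save="pics/w2.png")
E
```

```text
[ 455.65175399 -386.56860754  134.50049077] [-0.82808819  0.30154134  0.37796822] [-0.05175582 -0.06189066 -0.00532037] 94.86193637205461 0.0
```

View pics/w2.png

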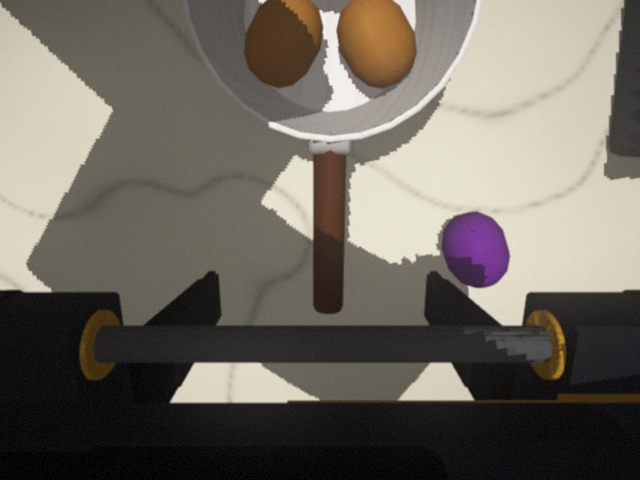

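All three moves were refused because every key is needed in each row, so the view is unchanged. I'll send them again complete.

Emit:
{"method": "step_arm", "body": {"grip": 55, "moves": [{"tx": 0,"ty": 2.5,"tz": 12,"roll": 0},{"tx": 0,"ty": 2.5,"tz": 27,"roll": 0},{"tx": 0,"ty": 2.5,"tz": 45,"roll": 0},{"tx": 0,"ty": 2.5,"tz": 63,"roll": 0},{"tx": 0,"ty": 2.5,"tz": 78,"roll": 0},{"tx": 0,"ty": 2.5,"tz": 88,"roll": 0},{"tx": 0,"ty": 2.5,"tz": 93,"roll": 0},{"tx": 0,"ty": 2.5,"tz": 93,"roll": 0}]}}

```text
t: 1.87
eef_pos: [457.3, -387.3, 40.6]
tcp_rot: [-3.14, -0.001, 1.394]
ft_force: [-0.1, -0.3, -0.1]
opening: 0.583
grip_force: 0.0
```

Emit:
{"method": "step_arm", "body": {"grip": 5, "moves": [{"tx": 0,"ty": 0,"tz": 0,"roll": 0},{"tx": 0,"ty": 0,"tz": 0,"roll": 0},{"tx": 0,"ty": 0,"tz": 0,"roll": 0},{"tx": 0,"ty": 0,"tz": 0,"roll": 0},{"tx": 0,"ty": 0,"tz": 0,"roll": 0},{"tx": 0,"ty": 0,"tz": 0,"roll": 0},{"tx": 0,"ty": 0,"tz": 0,"roll": 0},{"tx": 0,"ty": 0,"tz": 0,"roll": 0}]}}

```text
t: 2.53
eef_pos: [458.1, -387.2, 41.9]
tcp_rot: [3.141, 0.0, 1.395]
ft_force: [0.4, 0.1, 2.1]
opening: 0.208
grip_force: 30.0
```

Emit:
{"method": "step_arm", "body": {"moves": [{"tx": 0,"ty": 0,"tz": -2,"roll": 0},{"tx": 0,"ty": 0,"tz": -5,"roll": 0},{"tx": 0,"ty": 0,"tz": -9,"roll": 0},{"tx": 0,"ty": 0,"tz": -13,"roll": 0},{"tx": 0,"ty": 0,"tz": -15,"roll": 0},{"tx": 0,"ty": 0,"tz": -15,"roll": 0}]}}

```text
t: 3.03
eef_pos: [458.0, -387.2, 57.2]
tcp_rot: [3.141, 0.001, 1.395]
ft_force: [-0.8, -0.3, -1.9]
opening: 0.204
grip_force: 30.0
```

```bash
python3 - <<'E'
from h import *
s=env.state();print(s["eef_pos"],s["ft_force"],s["moment"],s["opening"]*95.1,s["grip_force"])
Cam("wrist",save="pics/w3.png")
E
```

```text
[ 457.99195883 -387.24496849   57.24900183] [-0.784864   -0.28075829 -1.9429246 ] [-0.33881458 -0.0508374  -0.02392531] 19.40102853611665 29.998997747898102
```

View pics/w3.png

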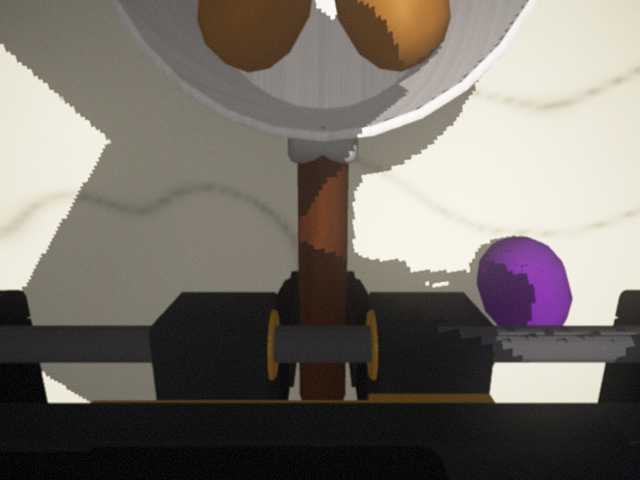

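The wrist view shows the handle held at columns 300-348 with the potatoes inside at (255,20) and (395,25). The force is only half the weight, so the far foot edge is still on the counter and the pan is pivoting in the pads. I'll use that: raise the handle on an arc about the far foot edge to about 43°, where the pads can hold it.

Emit:
{"method": "step_arm", "body": {"moves": [{"tx": 4,"ty": 0,"tz": -10,"roll": 0},{"tx": 9,"ty": 0,"tz": -20,"roll": 0},{"tx": 16,"ty": 0,"tz": -33,"roll": 0},{"tx": 24,"ty": 0,"tz": -46,"roll": 0},{"tx": 33,"ty": 0,"tz": -58,"roll": 0},{"tx": 42,"ty": 0,"tz": -69,"roll": 0},{"tx": 53,"ty": 0,"tz": -80,"roll": 0},{"tx": 64,"ty": 0,"tz": -90,"roll": 0},{"tx": 70,"ty": 0,"tz": -95,"roll": 0},{"tx": 76,"ty": 0,"tz": -99,"roll": 0},{"tx": 76,"ty": 0,"tz": -99,"roll": 0}]}}

```text
t: 4.0
eef_pos: [471.6, -311.3, 156.5]
tcp_rot: [3.141, 0.0, 1.396]
ft_force: [-0.1, -1.1, -2.2]
opening: 0.204
grip_force: 30.0
```

```bash
python3 - <<'E'
from h import *
s=env.state();print(s["eef_pos"],s["ft_force"],s["moment"],s["opening"]*95.1,s["grip_force"])
S=Cam("scene");T=Cam("top")
a=S.im[200:400,80:330];b=T.im[200:400,350:600]
cv2.imwrite("pics/c4.png",cv2.resize(np.hstack([a,b]),None,fx=1.6,fy=1.6,interpolation=3))
E
```

```text
[ 471.60238792 -311.31967446  156.45564264] [-0.09715673 -1.06526738 -2.16429202] [-0.26470978 -0.04183815 -0.07580262] 19.403811169168126 29.999844431877136
```

View pics/c4.png

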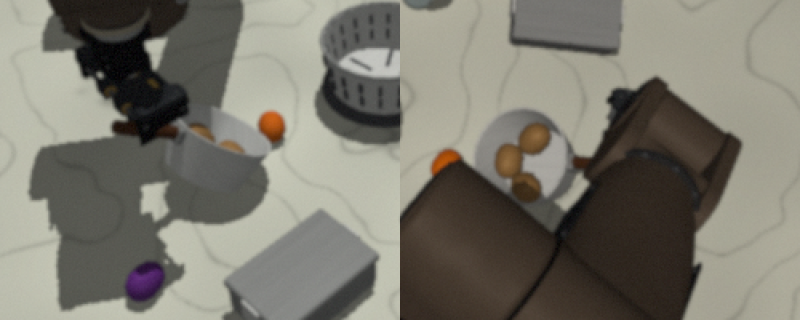

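The pan is tilted about 38° with all three potatoes inside, its rim close to the orange decoy at (272,125). I'll lift straight up, backing off slightly.

Emit:
{"method": "step_arm", "body": {"moves": [{"tx": -1,"ty": 0,"tz": -6,"roll": 0},{"tx": -2,"ty": 0,"tz": -12,"roll": 0},{"tx": -4,"ty": 0,"tz": -19,"roll": 0},{"tx": -6,"ty": 0,"tz": -26,"roll": 0},{"tx": -8,"ty": 0,"tz": -33,"roll": 0},{"tx": -10,"ty": 0,"tz": -40,"roll": 0},{"tx": -10,"ty": 0,"tz": -42,"roll": 0},{"tx": -10,"ty": 0,"tz": -42,"roll": 0}]}}

```text
t: 4.77
eef_pos: [469.6, -322.4, 198.4]
tcp_rot: [3.141, 0.001, 1.395]
ft_force: [-0.2, -0.0, -4.4]
opening: 0.207
grip_force: 30.0
```

```bash
python3 - <<'E'
from h import *
s=env.state();print(s["eef_pos"],s["ft_force"],s["moment"],s["opening"]*95.1,s["grip_force"])
S=Cam("scene");T=Cam("top");W=Cam("wrist")
a=S.im[180:380,80:330];b=T.im[200:400,350:600]
o=cv2.resize(np.hstack([a,b]),None,fx=1.6,fy=1.6,interpolation=3)
w=cv2.resize(W.im,(347,260))
cv2.imwrite("pics/c5.png",np.vstack([o,np.hstack([w,np.zeros((260,453,3),np.uint8)])]))
E
```

```text
[ 469.56149695 -322.38023934  198.41229679] [-0.20828977 -0.02807418 -4.42624007] [-0.29184696 -0.00062396  0.03727487] 19.653953416444345 29.999345541000366
```

View pics/c5.png

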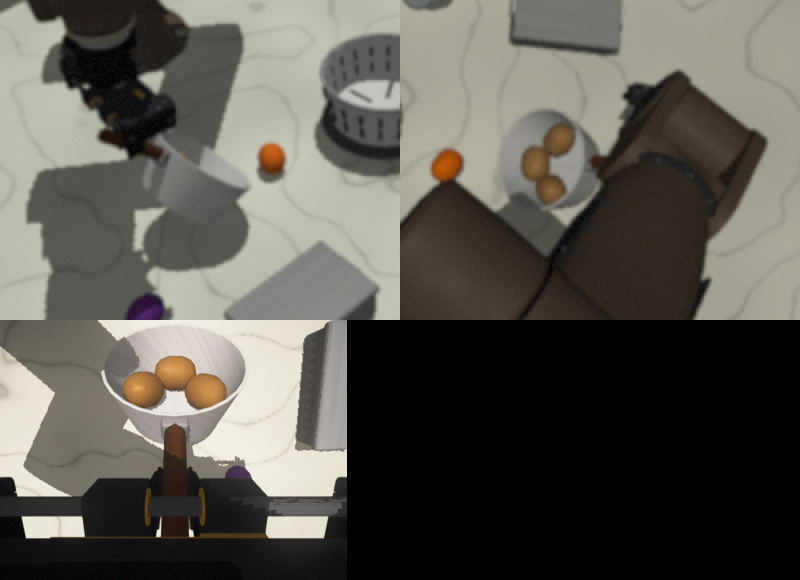

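The pan now hangs free at 4.4 N and about 48°, with all three potatoes inside and the orange decoy untouched. I'll lift it clear of the basket rim and carry it over gently.

Emit:
{"method": "step_arm", "body": {"moves": [{"tx": 0,"ty": 0,"tz": -3,"roll": 0},{"tx": 0,"ty": 0,"tz": -9,"roll": 0},{"tx": 0,"ty": 0,"tz": -18,"roll": 0},{"tx": 0,"ty": 0,"tz": -30,"roll": 0},{"tx": 0,"ty": 0,"tz": -44,"roll": 0},{"tx": 0,"ty": 0,"tz": -60,"roll": 0},{"tx": 0,"ty": 0,"tz": -76,"roll": 0},{"tx": 0,"ty": 0,"tz": -91,"roll": 0},{"tx": 1,"ty": 0,"tz": -104,"roll": 0},{"tx": 3,"ty": 0,"tz": -114,"roll": 0},{"tx": 7,"ty": 0,"tz": -120,"roll": 0},{"tx": 13,"ty": 0,"tz": -122,"roll": 0}]}}

```text
t: 5.92
eef_pos: [471.8, -309.2, 320.7]
tcp_rot: [3.14, 0.001, 1.394]
ft_force: [-0.9, 0.4, -4.0]
opening: 0.207
grip_force: 30.0
```

Emit:
{"method": "step_arm", "body": {"moves": [{"tx": 8,"ty": 0,"tz": 0,"roll": 0},{"tx": 18,"ty": 0.5,"tz": 0,"roll": 0},{"tx": 30,"ty": 1,"tz": 0,"roll": 0},{"tx": 44,"ty": 1,"tz": 0,"roll": 0},{"tx": 60,"ty": 2,"tz": 0,"roll": 0},{"tx": 78,"ty": 2,"tz": 0,"roll": 0},{"tx": 96,"ty": 3,"tz": 0,"roll": 0},{"tx": 114,"ty": 3,"tz": 0,"roll": 0},{"tx": 132,"ty": 4,"tz": 0,"roll": 0},{"tx": 150,"ty": 4,"tz": 0,"roll": 0},{"tx": 168,"ty": 5,"tz": 0,"roll": 0},{"tx": 186,"ty": 5,"tz": 0,"roll": 0}]}}

```text
t: 6.92
eef_pos: [509.2, -125.0, 319.3]
tcp_rot: [-3.141, -0.0, 1.395]
ft_force: [1.2, 0.0, -3.6]
opening: 0.209
grip_force: 30.0
```

Emit:
{"method": "step_arm", "body": {"moves": [{"tx": 18,"ty": 0,"tz": 0,"roll": 0},{"tx": 36,"ty": 0.5,"tz": 0,"roll": 0},{"tx": 54,"ty": 1,"tz": 0,"roll": 0},{"tx": 72,"ty": 1,"tz": 0,"roll": 0},{"tx": 90,"ty": 2,"tz": 0,"roll": 0},{"tx": 107,"ty": 2,"tz": 0,"roll": 0},{"tx": 123,"ty": 3,"tz": 0,"roll": 0},{"tx": 137,"ty": 3,"tz": 0,"roll": 0},{"tx": 149,"ty": 3,"tz": 0,"roll": 0},{"tx": 158,"ty": 3,"tz": 0,"roll": 0},{"tx": 164,"ty": 3,"tz": 0,"roll": 0},{"tx": 166,"ty": 3,"tz": 0,"roll": 0}]}}

```text
t: 7.92
eef_pos: [541.2, 36.8, 319.5]
tcp_rot: [-3.141, 0.0, 1.396]
ft_force: [0.1, -0.7, -4.2]
opening: 0.203
grip_force: 30.0
```

```bash
python3 - <<'E'
from h import *
s=env.state();print(s["eef_pos"],s["tcp_rot"],s["ft_force"],s["moment"],s["opening"]*95.1,s["joints"],s["t"])
S=Cam("scene");T=Cam("top");W=Cam("wrist")
a=S.im[100:300,200:450];b=T.im[180:380,220:470]
o=cv2.resize(np.hstack([a,b]),None,fx=1.6,fy=1.6,interpolation=3)
w=cv2.resize(W.im,(347,260))
cv2.imwrite("pics/c6.png",np.vstack([o,np.hstack([w,np.zeros((260,453,3),np.uint8)])]))
# wrist: pan rim / potato pixel check
b,g,r=[W.im[...,i].astype(int) for i in range(3)]
m=((r-b>60)&(r>140)).astype(np.uint8)
n,_,st,c=cv2.connectedComponentsWithStats(m)
print([(st[i].tolist(),c[i].round().tolist()) for i in range(1,n) if st[i,4]>150])
E
```

```text
[541.15542967  36.82122514 319.50067733] [-3.14136129e+00  3.41240834e-05  1.39561989e+00] [ 0.05663925 -0.6872129  -4.18507527] [-0.3446542   0.01222077 -0.03649675] 19.276640863774205 [-5.38563430e-02  2.78893106e-01  1.60994145e+00 -6.18227746e-06
  1.25299189e+00  1.21322030e-01] 7.9167
[([287, 67, 68, 48, 2459], [322.0, 91.0]), ([229, 100, 50, 49, 1781], [253.0, 123.0]), ([350, 103, 63, 55, 2298], [382.0, 128.0])]
```

```bash
python3 - <<'E'
from h import *
W=Cam("wrist"); s=env.state(); G=s["eef_pos"]+[0,0,18.8]; f=np.array([.175,.985,0]);u=np.array([0,0,1.])
for th in (36,40,44,48,52,56):
    t=np.radians(th);P=lambda a,h:W.proj(G+f*(a*np.cos(t)+h*np.sin(t))+u*(-a*np.sin(t)+h*np.cos(t))).round()
    print(th,P(65,15),P(225,15),P(145,-55+20))
im=W.im[:,322].astype(int); print([(r,im[r].tolist()) for r in range(0,260,6)])
E
```

```text
36 [322. 157.] [322. -75.] [322.  93.]
40 [322. 161.] [322. -48.] [322. 108.]
44 [322. 166.] [322. -22.] [322. 122.]
48 [322. 171.] [322.   1.] [322. 136.]
52 [322. 176.] [322.  24.] [322. 149.]
56 [322. 181.] [322.  45.] [322. 163.]
[(0, [75, 78, 83]), (6, [160, 163, 168]), (12, [168, 173, 177]), (18, [177, 185, 190]), (24, [178, 183, 185]), (30, [172, 179, 184]), (36, [181, 184, 194]), (42, [175, 183, 190]), (48, [173, 178, 184]), (54, [183, 190, 196]), (60, [181, 183, 191]), (66, [102, 125, 152]), (72, [57, 106, 156]), (78, [58, 115, 169]), (84, [64, 121, 176]), (90, [71, 131, 184]), (96, [67, 132, 182]), (102, [64, 118, 168]), (108, [53, 102, 151]), (114, [42, 89, 135]), (120, [49, 82, 119]), (126, [48, 70, 94]), (132, [159, 165, 173]), (138, [189, 196, 203]), (144, [192, 196, 204]), (150, [192, 197, 206]), (156, [188, 193, 201]), (162, [194, 198, 205]), (168, [194, 202, 206]), (174, [194, 202, 208]), (180, [124, 128, 132]), (186, [136, 141, 147]), (192, [43, 56, 86]), (198, [43, 56, 85]), (204, [37, 49, 80]), (210, [36, 51, 82]), (216, [38, 54, 84]), (222, [38, 53, 83]), (228, [36, 51, 79]), (234, [37, 52, 82]), (240, [32, 46, 80]), (246, [34, 50, 80]), (252, [39, 50, 80]), (258, [31, 45, 76])]
```

Tilt is about 48°. I'll lower the pan so its far rim is inside the basket, push that rim against the far inner wall, and then tip it further on an arc.

Emit:
{"method": "step_arm", "body": {"moves": [{"tx": 0,"ty": 0,"tz": 3,"roll": 0},{"tx": 0,"ty": 0,"tz": 9,"roll": 0},{"tx": 0,"ty": 0,"tz": 18,"roll": 0},{"tx": 0,"ty": 0,"tz": 29,"roll": 0},{"tx": 0,"ty": 0,"tz": 41,"roll": 0},{"tx": 0,"ty": 0,"tz": 53,"roll": 0},{"tx": 0,"ty": 0,"tz": 64,"roll": 0},{"tx": 0,"ty": 0,"tz": 74,"roll": 0},{"tx": 0,"ty": 0,"tz": 81,"roll": 0},{"tx": 0,"ty": 0,"tz": 85,"roll": 0},{"tx": 0,"ty": 0,"tz": 86,"roll": 0}]}}

```text
t: 9.03
eef_pos: [541.1, 35.8, 232.8]
tcp_rot: [-3.141, 0.0, 1.395]
ft_force: [0.5, 0.1, -3.7]
opening: 0.204
grip_force: 30.0
```

Emit:
{"method": "step_arm", "body": {"moves": [{"tx": 6,"ty": 0,"tz": 0,"roll": 0},{"tx": 14,"ty": 0,"tz": 0,"roll": 0},{"tx": 22,"ty": 0,"tz": 0,"roll": 0},{"tx": 29,"ty": 0,"tz": -1,"roll": 0},{"tx": 36,"ty": 0,"tz": -7,"roll": 0},{"tx": 43,"ty": 0,"tz": -13,"roll": 0},{"tx": 50,"ty": 0,"tz": -19,"roll": 0},{"tx": 57,"ty": 0,"tz": -24,"roll": 0},{"tx": 65,"ty": 0,"tz": -30,"roll": 0},{"tx": 72,"ty": 0,"tz": -35,"roll": 0},{"tx": 79,"ty": 0,"tz": -39,"roll": 0},{"tx": 85,"ty": 0,"tz": -42,"roll": 0}]}}

```text
t: 10.03
eef_pos: [556.3, 120.3, 276.2]
tcp_rot: [3.141, 0.0, 1.395]
ft_force: [0.4, -1.3, -3.1]
opening: 0.205
grip_force: 30.0
```

```bash
cat > w.py <<'E'
from h import *
W=Cam("wrist"); s=env.state(); G=s["eef_pos"]+[0,0,18.8]; f=np.array([np.cos(s["tcp_rot"][2]),np.sin(s["tcp_rot"][2]),0]);u=np.array([0,0,1.])
print(s["eef_pos"],s["ft_force"],s["moment"],s["opening"]*95.1)
for th in range(40,116,6):
    t=np.radians(th);P=lambda a,h:W.proj(G+f*(a*np.cos(t)+h*np.sin(t))+u*(-a*np.sin(t)+h*np.cos(t)))[1].round()
    print(th,"near",P(65,15),"far",P(225,15))
g=cv2.cvtColor(W.im,6)[:,322].astype(int); print(g[0:300:5].tolist())
b,g,r=[W.im[...,i].astype(int) for i in range(3)]
n,_,st,c=cv2.connectedComponentsWithStats(((r-b>60)&(r>120)).astype(np.uint8))
print([(st[i].tolist(),c[i].round().tolist()) for i in range(1,n) if st[i,4]>150])
E
python3 w.py
```

```text
[556.4590879  120.9430778  276.57318726] [-0.5025593   0.03331074 -2.49423072] [-0.40459691 -0.071973    0.04014371] 19.09079495412525
40 near 159.0 far -49.0
46 near 166.0 far -12.0
52 near 174.0 far 22.0
58 near 183.0 far 54.0
64 near 192.0 far 83.0
70 near 201.0 far 111.0
76 near 212.0 far 138.0
82 near 222.0 far 163.0
88 near 233.0 far 188.0
94 near 244.0 far 212.0
100 near 255.0 far 236.0
106 near 267.0 far 260.0
112 near 279.0 far 284.0
[132, 100, 56, 72, 71, 65, 60, 55, 61, 85, 125, 170, 193, 197, 199, 198, 175, 163, 121, 81, 87, 154, 213, 216, 215, 218, 218, 208, 218, 217, 129, 112, 122, 128, 132, 134, 132, 122, 109, 99, 82, 168, 189, 168, 118, 54, 52, 56, 47, 41, 50, 47, 44, 37, 41, 28, 30, 27, 24, 25]
[([296, 150, 64, 49, 2209], [326.0, 173.0]), ([347, 168, 59, 34, 1163], [374.0, 183.0]), ([244, 174, 53, 33, 1312], [271.0, 191.0])]
```

Tilt is now about 69°, the potatoes are still inside and the rim rests on the far wall. I'll lower it deeper so the potatoes stay below the basket rim, then tip on.

Emit:
{"method": "step_arm", "body": {"moves": [{"tx": -2,"ty": 0,"tz": 3,"roll": 0},{"tx": -4,"ty": 0,"tz": 9,"roll": 0},{"tx": -5,"ty": 0,"tz": 17,"roll": 0},{"tx": -6,"ty": 0,"tz": 25,"roll": 0},{"tx": -6,"ty": 0,"tz": 32,"roll": 0},{"tx": -6,"ty": 0,"tz": 37,"roll": 0},{"tx": -6,"ty": 0,"tz": 40,"roll": 0},{"tx": -6,"ty": 0,"tz": 40,"roll": 0}]}}

```text
t: 10.75
eef_pos: [555.0, 113.5, 234.8]
tcp_rot: [-3.141, 0.001, 1.395]
ft_force: [0.3, -0.4, -4.0]
opening: 0.204
grip_force: 30.0
```

Emit:
{"method": "step_arm", "body": {"moves": [{"tx": 10,"ty": 0,"tz": -3,"roll": 0},{"tx": 20,"ty": 0,"tz": -7,"roll": 0},{"tx": 30,"ty": 0,"tz": -10,"roll": 0},{"tx": 40,"ty": 0,"tz": -13,"roll": 0},{"tx": 50,"ty": 0,"tz": -15,"roll": 0},{"tx": 60,"ty": 0,"tz": -17,"roll": 0},{"tx": 60,"ty": 0,"tz": -17,"roll": 0}]}}

```text
t: 11.33
eef_pos: [565.9, 174.9, 253.0]
tcp_rot: [3.141, -0.001, 1.396]
ft_force: [0.3, -0.5, -3.0]
opening: 0.172
grip_force: 27.8
```

```bash
python3 w.py
```

```text
[565.74108554 174.03637325 252.69812494] [-0.37266561 -1.8935848  -3.54133881] [-0.21830632 -0.0345125   0.01449114] 16.235925800687575
40 near 163.0 far -46.0
46 near 170.0 far -9.0
52 near 177.0 far 25.0
58 near 186.0 far 57.0
64 near 195.0 far 86.0
70 near 204.0 far 113.0
76 near 214.0 far 140.0
82 near 225.0 far 165.0
88 near 235.0 far 189.0
94 near 246.0 far 214.0
100 near 258.0 far 237.0
106 near 269.0 far 261.0
112 near 281.0 far 285.0
[215, 216, 215, 214, 213, 212, 212, 217, 217, 217, 217, 215, 216, 111, 154, 159, 158, 159, 142, 76, 99, 140, 194, 212, 215, 215, 218, 163, 103, 104, 77, 85, 167, 101, 97, 121, 115, 234, 235, 241, 246, 244, 245, 243, 244, 246, 105, 121, 135, 141, 108, 215, 208, 60, 39, 39, 39, 33, 35, 27]
[([248, 203, 62, 48, 2229], [278.0, 227.0]), ([310, 230, 44, 21, 689], [331.0, 241.0])]
```

```bash
python3 - <<'E'
from h import *
s=env.state();print(s["opening"]*95.1,s["grip_force"],s["t"])
S=Cam("scene");T=Cam("top");W=Cam("wrist")
a=cv2.resize(S.im[90:290,230:430],(400,400),interpolation=3);b=cv2.resize(W.im[60:440,130:510],(400,400))
cv2.imwrite("pics/c7.png",np.hstack([a,b])); cv2.imwrite("pics/t7.png",T.im)
E
```

```text
16.235925800687575 27.74416418164037 11.3833
```

View pics/c7.png

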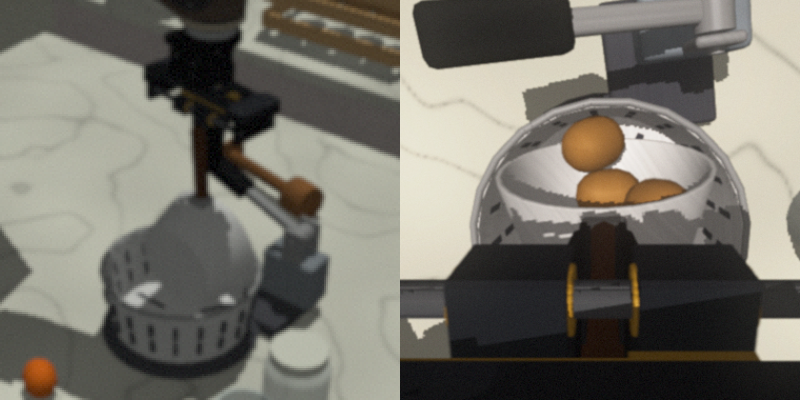

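The pan stands at about 83° inside the basket. One potato is already over its rim at crop (592,142), the other two are at (610,188) and (655,195), and the handle lies against the spindle behind the fingers. Pushing further would work the handle out of the pads, so I'll pull the pan back briskly and let the potatoes roll out.

Emit:
{"method": "step_arm", "body": {"moves": [{"tx": -14,"ty": 0,"tz": 0,"roll": 0},{"tx": -30,"ty": 0,"tz": 0,"roll": 0},{"tx": -44,"ty": 0,"tz": -1,"roll": 0},{"tx": -54,"ty": 0,"tz": -2,"roll": 0},{"tx": -60,"ty": 0,"tz": -2,"roll": 0},{"tx": -60,"ty": 0,"tz": -2,"roll": 0},{"tx": -60,"ty": 0,"tz": -2,"roll": 0},{"tx": -60,"ty": 0,"tz": -2,"roll": 0}]}}

```text
t: 12.2
eef_pos: [555.1, 113.8, 254.7]
tcp_rot: [3.141, -0.0, 1.395]
ft_force: [-0.2, -0.2, 0.7]
opening: 0.052
grip_force: 0.5
```

```bash
cat >> w.py <<'E'
print(s["opening"]*95.1,s["t"])
T=Cam("top"); b,g,r=[T.im[...,i].astype(int) for i in range(3)]
n,_,st,c=cv2.connectedComponentsWithStats(((r-b>35)&(r>70)).astype(np.uint8)[200:340,220:420])
print("top",[(st[i].tolist(),(c[i]+[220,200]).round().tolist()) for i in range(1,n) if st[i,4]>15])
cv2.imwrite("pics/lastw.png",W.im);cv2.imwrite("pics/lastt.png",T.im)
E
python3 w.py
```

```text
[555.09220322 114.0017907  254.60739157] [-1.27027165 -0.07173937  0.85246209] [-0.01459169  0.06246434 -0.02062385] 4.8550066767235585
40 near 161.0 far -48.0
46 near 168.0 far -11.0
52 near 175.0 far 24.0
58 near 184.0 far 55.0
64 near 193.0 far 84.0
70 near 202.0 far 112.0
76 near 212.0 far 138.0
82 near 223.0 far 164.0
88 near 234.0 far 188.0
94 near 245.0 far 212.0
100 near 256.0 far 236.0
106 near 267.0 far 260.0
112 near 279.0 far 284.0
[68, 70, 67, 60, 58, 52, 60, 90, 148, 172, 192, 194, 196, 197, 146, 98, 81, 81, 83, 80, 76, 79, 93, 105, 107, 117, 112, 112, 106, 103, 92, 83, 69, 78, 111, 123, 132, 159, 183, 184, 183, 186, 180, 190, 186, 188, 189, 189, 188, 186, 184, 188, 96, 95, 96, 99, 103, 90, 83, 82]
[([284, 112, 55, 48, 1901], [312.0, 135.0]), ([344, 113, 56, 55, 2167], [371.0, 140.0]), ([302, 164, 55, 24, 876], [331.0, 176.0])]
4.8550066767235585 12.25
top [([149, 93, 20, 21, 301], [379.0, 303.0])]
```

The handle slipped out and the pan is lying in the basket. I'll move up and clear, then look at it properly in one composite picture.

Emit:
{"method": "step_arm", "body": {"moves": [{"tx": 0,"ty": 0,"tz": -20,"roll": 0},{"tx": 0,"ty": 0,"tz": -50,"roll": 0},{"tx": -20,"ty": 0,"tz": -85,"roll": 0},{"tx": -55,"ty": 0,"tz": -110,"roll": 0},{"tx": -95,"ty": 0,"tz": -125,"roll": 0},{"tx": -135,"ty": 0,"tz": -130,"roll": 0},{"tx": -175,"ty": 0,"tz": -130,"roll": 0},{"tx": -210,"ty": 0,"tz": -130,"roll": 0},{"tx": -220,"ty": 0,"tz": -130,"roll": 0},{"tx": -220,"ty": 0,"tz": -130,"roll": 0}]}}

```text
t: 13.13
eef_pos: [516.4, -104.8, 384.5]
tcp_rot: [3.142, 0.0, 1.392]
ft_force: [0.2, -0.4, 0.2]
opening: 0.054
grip_force: 0.0
```

```bash
python3 - <<'E'
from h import *
s=env.state();print(s["eef_pos"],s["t"])
S=Cam("scene");T=Cam("top");W=Cam("wrist")
for n,c in(("S",S),("T",T),("W",W)): np.savez(f"pics/{n}8.npz",pixels=c.im,mtx=c.K,view=c.V)
a=cv2.resize(S.im[130:310,230:430],(400,360),interpolation=3);b=cv2.resize(T.im[190:350,200:400],(400,320),interpolation=3)
w=cv2.resize(W.im,(320,240))
o=np.zeros((600,800,3),np.uint8);o[:360,:400]=a;o[:320,400:]=b;o[360:,:320]=w
cv2.imwrite("pics/c8.png",o)
E
```

```text
[ 516.36598753 -104.80243614  384.51282292] 13.1333
```

View pics/c8.png

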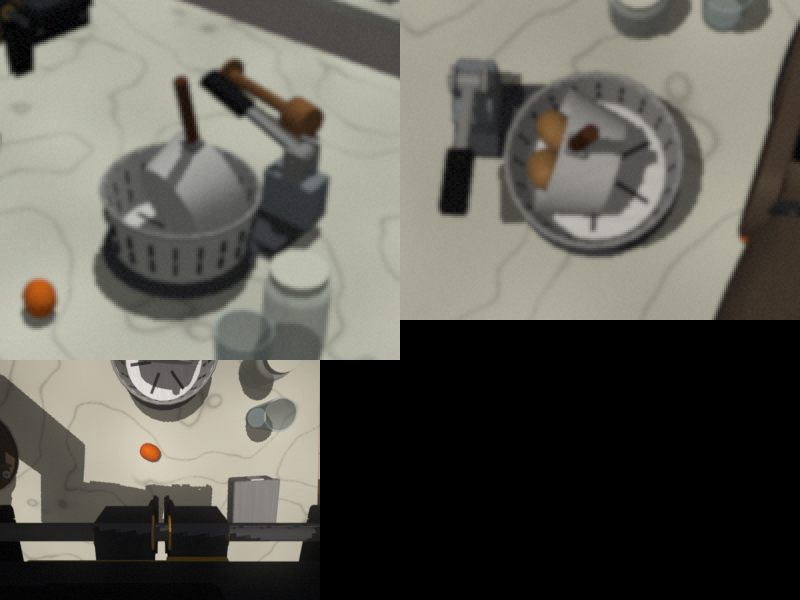

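The pan stands on its side in the basket with its handle up: scene crop (180,80) to (195,140), top crop (597,128) to (572,150). Its mouth faces the lever side, and potatoes lie in front of it at top crop (552,128) and (543,168). I'll triangulate the handle and grasp it from above.

```bash
python3 - <<'E'
from h import *
np.set_printoptions(precision=1,suppress=True)
S=Cam(npz="pics/S8.npz");T=Cam(npz="pics/T8.npz")
def m(c,roi,rm):
    x0,y0,x1,y1=roi; b,g,r=[c.im[y0:y1,x0:x1,i].astype(int) for i in range(3)]
    cs,_=cv2.findContours(((r-b>14)&(r<rm)).astype(np.uint8),0,1)
    k=max(cs,key=cv2.contourArea)+[x0,y0]; rr=cv2.minAreaRect(k); print(rr,cv2.boxPoints(rr).round(1).tolist())
m(S,(308,160,336,205),115); m(T,(278,245,304,272),100)
for n,a,b in[("tip",(319.5,170),(298.5,254)),("base",(327,199),(286.5,264))]: print(n,*tri([S,T],[a,b]))
E
```

```text
((323.4684753417969, 183.87855529785156), (32.481666564941406, 6.058942794799805), 75.46554565429688) [[316.5, 168.89999389648438], [322.29998779296875, 167.39999389648438], [330.5, 198.8000030517578], [324.6000061035156, 200.39999389648438]]
((291.3999938964844, 257.8000183105469), (8.049844741821289, 16.099689483642578), 63.43495178222656) [[282.3999938964844, 257.79998779296875], [296.79998779296875, 250.60000610351562], [300.3999938964844, 257.79998779296875], [286.0, 265.0]]
tip [563.8 112.8 289.1] [0.5224299459545485, 0.4825375694178416]
base [562.8 145.1 183.4] [1.2146742498959398, 1.1115710565522867]
```

Emit:
{"method": "step_arm", "body": {"grip": 70, "moves": [{"tx": 12,"ty": 0,"tz": 0,"roll": -0.02},{"tx": 36,"ty": 1,"tz": 0,"roll": -0.04},{"tx": 66,"ty": 2,"tz": 0,"roll": -0.06},{"tx": 98,"ty": 3,"tz": 5,"roll": -0.08},{"tx": 130,"ty": 4,"tz": 10,"roll": -0.1},{"tx": 162,"ty": 5,"tz": 18,"roll": -0.12},{"tx": 192,"ty": 6,"tz": 28,"roll": -0.14},{"tx": 214,"ty": 7,"tz": 38,"roll": -0.15},{"tx": 225,"ty": 7,"tz": 48,"roll": -0.15},{"tx": 227,"ty": 7,"tz": 54,"roll": -0.15},{"tx": 227,"ty": 7,"tz": 54,"roll": -0.15},{"tx": 227,"ty": 7,"tz": 54,"roll": -0.15}]}}

```text
t: 14.28
eef_pos: [563.0, 119.0, 330.6]
tcp_rot: [-3.141, 0.0, 1.545]
ft_force: [-0.1, -0.7, 0.4]
opening: 0.732
grip_force: 0.0
```

```bash
python3 - <<'E'
from h import *
s=env.state();print(s["eef_pos"],s["tcp_rot"],s["t"])
W=Cam("wrist",save="pics/w9.png")
for n,p in [("tip",(563.8,112.8,289)),("base",(562.8,145.1,183.4)),("pot",(557,180,55)),("rim",(557,223,115))]: print(n,W.proj(p).round(),)
b,g,r=[W.im[...,i].astype(int) for i in range(3)]
m=((r-b>14)&(r<130)&(r>1.35*b)).astype(np.uint8); n,_,st,c=cv2.connectedComponentsWithStats(m)
print([(st[i].tolist(),c[i].round().tolist()) for i in range(1,n) if st[i,4]>150])
for y in range(150,360,15):
    x=np.flatnonzero(m[y,240:400])+240; print(y,(x.min(),x.max(),len(x)) if len(x) else None)
n,_,st,c=cv2.connectedComponentsWithStats(((r-b>60)&(r>120)).astype(np.uint8))
print("pot",[(st[i].tolist(),c[i].round().tolist()) for i in range(1,n) if st[i,4]>100])
E
```

```text
[562.98716781 119.00631381 330.6332624 ] [-3.14126840e+00  3.50809782e-04  1.54492610e+00] 14.2833
tip [324. 276.]
base [321. 193.]
pot [315. 146.]
rim [313.  99.]
[([291, 119, 98, 64, 1837], [338.0, 153.0]), ([303, 189, 35, 90, 2290], [322.0, 236.0]), ([142, 309, 32, 73, 1191], [154.0, 345.0]), ([471, 309, 33, 72, 1084], [489.0, 345.0]), ([259, 362, 30, 9, 192], [274.0, 365.0]), ([221, 393, 404, 11, 1890], [494.0, 399.0])]
150 (np.int64(293), np.int64(388), 36)
165 (np.int64(312), np.int64(380), 41)
180 (np.int64(343), np.int64(348), 6)
195 (np.int64(317), np.int64(335), 19)
210 (np.int64(313), np.int64(337), 25)
225 (np.int64(310), np.int64(335), 26)
240 (np.int64(308), np.int64(335), 27)
255 (np.int64(305), np.int64(335), 31)
270 (np.int64(305), np.int64(333), 29)
285 None
300 None
315 None
330 None
345 None
pot [([293, 122, 45, 34, 1146], [315.0, 138.0]), ([340, 131, 46, 41, 1293], [362.0, 150.0]), ([306, 166, 39, 16, 340], [327.0, 173.0]), ([492, 319, 11, 38, 168], [498.0, 338.0])]
```

The numbers show the handle centred (columns 319-326, rows 189-279) and three potatoes ahead of it. I'll descend, grip and lift.

Emit:
{"method": "step_arm", "body": {"moves": [{"tx": 0,"ty": -1,"tz": 8,"roll": 0},{"tx": 1,"ty": -1,"tz": 22,"roll": 0},{"tx": 1,"ty": -1,"tz": 38,"roll": 0},{"tx": 2,"ty": -1,"tz": 54,"roll": 0},{"tx": 2,"ty": -1,"tz": 68,"roll": 0},{"tx": 2,"ty": -1,"tz": 79,"roll": 0},{"tx": 2,"ty": -1,"tz": 85,"roll": 0},{"tx": 2,"ty": -1,"tz": 87,"roll": 0},{"tx": 2,"ty": -1,"tz": 87,"roll": 0}]}}

```text
t: 15.08
eef_pos: [562.3, 120.8, 243.6]
tcp_rot: [-3.142, 0.0, 1.544]
ft_force: [0.2, -0.4, -0.4]
opening: 0.735
grip_force: 0.0
```

Emit:
{"method": "step_arm", "body": {"grip": 3, "moves": [{"tx": 0,"ty": 0,"tz": 0,"roll": 0},{"tx": 0,"ty": 0,"tz": 0,"roll": 0},{"tx": 0,"ty": 0,"tz": 0,"roll": 0},{"tx": 0,"ty": 0,"tz": 0,"roll": 0},{"tx": 0,"ty": 0,"tz": 0,"roll": 0},{"tx": 0,"ty": 0,"tz": 0,"roll": 0},{"tx": 0,"ty": 0,"tz": 0,"roll": 0},{"tx": 0,"ty": 0,"tz": 0,"roll": 0},{"tx": 0,"ty": 0,"tz": 0,"roll": 0},{"tx": 0,"ty": 0,"tz": 0,"roll": 0}]}}

```text
t: 15.92
eef_pos: [562.8, 121.3, 243.9]
tcp_rot: [3.14, -0.0, 1.545]
ft_force: [2.0, 0.2, 0.2]
opening: 0.208
grip_force: 29.9
```

Emit:
{"method": "step_arm", "body": {"moves": [{"tx": 0,"ty": 0,"tz": -2,"roll": 0},{"tx": 0,"ty": 0,"tz": -6,"roll": 0},{"tx": 0,"ty": 0,"tz": -11,"roll": 0},{"tx": 0,"ty": 0,"tz": -16,"roll": 0},{"tx": 0,"ty": 0,"tz": -20,"roll": 0},{"tx": 0,"ty": 0,"tz": -20,"roll": 0}]}}

```text
t: 16.42
eef_pos: [562.3, 121.4, 264.6]
tcp_rot: [3.141, -0.0, 1.545]
ft_force: [1.2, 1.1, -3.8]
opening: 0.206
grip_force: 30.0
```

```bash
cat > p.py <<'E'
from h import *
s=env.state();print(s["eef_pos"],s["ft_force"],s["moment"],s["opening"]*95.1,s["t"])
W=Cam("wrist",save="pics/lw.png")
b,g,r=[W.im[...,i].astype(int) for i in range(3)]
m=((r-b>14)&(r<130)&(r>1.35*b)).astype(np.uint8)[:320,260:390]; n,_,st,c=cv2.connectedComponentsWithStats(m)
print("handle",[(st[i].tolist()) for i in range(1,n) if st[i,4]>150])
n,_,st,c=cv2.connectedComponentsWithStats(((r-b>60)&(r>120)).astype(np.uint8))
print("pot",[(st[i].tolist(),c[i].round().tolist()) for i in range(1,n) if st[i,4]>100])
E
python3 p.py
```

```text
[562.34985547 121.43640818 264.60909437] [ 1.18248086  1.13331824 -3.83951832] [-0.04710963 -0.16501042 -0.06462849] 19.561814686058433 16.4167
handle [[13, 117, 117, 84, 1485], [38, 211, 49, 109, 3798]]
pot [([274, 119, 60, 47, 2178], [303.0, 141.0]), ([333, 128, 59, 57, 2400], [362.0, 156.0]), ([287, 174, 58, 26, 922], [318.0, 186.0]), ([372, 317, 6, 40, 125], [375.0, 337.0])]
```

Emit:
{"method": "step_arm", "body": {"moves": [{"tx": 0,"ty": 0,"tz": -4,"roll": 0},{"tx": 0,"ty": 0,"tz": -10,"roll": 0},{"tx": 0,"ty": 0,"tz": -17,"roll": 0},{"tx": 0,"ty": 0,"tz": -24,"roll": 0},{"tx": 0,"ty": 0,"tz": -30,"roll": 0},{"tx": 0,"ty": 0,"tz": -30,"roll": 0},{"tx": 0,"ty": 0,"tz": -30,"roll": 0}]}}

```text
t: 17.05
eef_pos: [562.3, 121.3, 294.0]
tcp_rot: [3.141, -0.0, 1.545]
ft_force: [0.0, -0.1, -5.3]
opening: 0.205
grip_force: 29.9
```

```bash
python3 p.py; python3 w.py | sed -n 2,15p; python3 - <<'E'
from h import *
W=Cam("wrist")
for p in [(560,160,52),(540,185,52),(590,185,52),(557,223,115)]: print(p,W.proj(p).round())
E
```

```text
[562.30414226 121.33332361 294.02709549] [ 0.03492555 -0.0612236  -5.34077229] [-0.10193946 -0.02317311 -0.00918295] 19.487756715956323 17.05
handle [[13, 117, 117, 84, 1854], [38, 211, 49, 109, 3733]]
pot [([274, 119, 59, 46, 2078], [303.0, 141.0]), ([333, 128, 59, 57, 2326], [362.0, 156.0]), ([288, 175, 56, 25, 889], [318.0, 186.0]), ([373, 318, 5, 38, 105], [375.0, 337.0])]
40 near 161.0 far -48.0
46 near 168.0 far -10.0
52 near 175.0 far 24.0
58 near 184.0 far 55.0
64 near 193.0 far 84.0
70 near 203.0 far 112.0
76 near 213.0 far 138.0
82 near 223.0 far 164.0
88 near 234.0 far 188.0
94 near 245.0 far 212.0
100 near 256.0 far 236.0
106 near 268.0 far 260.0
112 near 279.0 far 284.0
[35, 66, 62, 53, 43, 146, 194, 191, 192, 194, 197, 197, 196, 197, 197, 198, 148, 93, 163, 117, 80, 49, 54, 71, 84, 100, 112, 111, 107, 107, 99, 90, 77, 65, 108, 84, 109, 119, 125, 129, 197, 168, 115, 49, 49, 45, 45, 49, 46, 44, 44, 50, 47, 46, 44, 44, 39, 41, 41, 26]
(560, 160, 52) [319. 169.]
(540, 185, 52) [299. 144.]
(590, 185, 52) [348. 143.]
(557, 223, 115) [313.  98.]
```

The three potatoes keep the same place in the camera frame, so they are still in the pan. It now hangs at about 72°, held near the tail, so it can turn past vertical this time. I'll repeat the push against the far wall.

Emit:
{"method": "step_arm", "body": {"moves": [{"tx": 0,"ty": 0,"tz": 4,"roll": 0},{"tx": 0,"ty": 0,"tz": 11,"roll": 0},{"tx": 0,"ty": 0,"tz": 19,"roll": 0},{"tx": 0,"ty": 0,"tz": 27,"roll": 0},{"tx": 0,"ty": 0,"tz": 33,"roll": 0},{"tx": 0,"ty": 0,"tz": 36,"roll": 0},{"tx": 0,"ty": 0,"tz": 36,"roll": 0}]}}

```text
t: 17.83
eef_pos: [562.0, 121.3, 256.6]
tcp_rot: [-3.14, 0.0, 1.545]
ft_force: [0.6, -0.8, -4.3]
opening: 0.206
grip_force: 30.0
```

Emit:
{"method": "step_arm", "body": {"moves": [{"tx": 12,"ty": 0,"tz": -1,"roll": 0},{"tx": 24,"ty": 0,"tz": -5,"roll": 0},{"tx": 36,"ty": 0,"tz": -9,"roll": 0},{"tx": 48,"ty": 0,"tz": -12,"roll": 0},{"tx": 60,"ty": 0,"tz": -14,"roll": 0},{"tx": 72,"ty": 0,"tz": -15,"roll": 0},{"tx": 84,"ty": 0,"tz": -16,"roll": 0},{"tx": 96,"ty": 0,"tz": -17,"roll": 0},{"tx": 107,"ty": 0,"tz": -17,"roll": 0},{"tx": 116,"ty": 0,"tz": -17,"roll": 0},{"tx": 116,"ty": 0,"tz": -17,"roll": 0}]}}

```text
t: 18.75
eef_pos: [564.9, 239.0, 274.3]
tcp_rot: [-3.141, -0.0, 1.546]
ft_force: [1.1, -1.9, -2.8]
opening: 0.203
grip_force: 30.0
```

```bash
python3 p.py
```

```text
[564.91910512 239.01766272 274.34862135] [ 1.09194006 -1.856842   -2.77593254] [-0.37823648 -0.62089929  0.07260893] 19.319583573368476 18.75
handle [[20, 238, 104, 47, 2530], [44, 292, 39, 28, 594]]
pot [([282, 242, 50, 23, 812], [304.0, 252.0]), ([336, 250, 41, 16, 279], [355.0, 257.0]), ([372, 317, 7, 38, 152], [375.0, 337.0])]
```

The grip is sound and the pan is past vertical. Now I'll retreat so the potatoes drop in front of it.

Emit:
{"method": "step_arm", "body": {"moves": [{"tx": -5,"ty": 0,"tz": 0,"roll": 0},{"tx": -13,"ty": 0,"tz": 0,"roll": 0},{"tx": -22,"ty": 0,"tz": 0,"roll": 0},{"tx": -32,"ty": 0,"tz": 0,"roll": 0},{"tx": -42,"ty": 0,"tz": 0,"roll": 0},{"tx": -50,"ty": 0,"tz": 0,"roll": 0},{"tx": -56,"ty": 0,"tz": 0,"roll": 0},{"tx": -60,"ty": 0,"tz": 0,"roll": 0},{"tx": -60,"ty": 0,"tz": 0,"roll": 0},{"tx": -60,"ty": 0,"tz": 0,"roll": 0},{"tx": -60,"ty": 0,"tz": 0,"roll": 0}]}}

```text
t: 19.72
eef_pos: [563.7, 177.5, 274.6]
tcp_rot: [3.141, -0.0, 1.545]
ft_force: [0.7, -0.0, -2.2]
opening: 0.206
grip_force: 30.0
```

```bash
python3 p.py; python3 - <<'E'
from h import *
W=Cam("wrist"); 
for p in [(560,170,52),(540,195,52),(590,195,52)]: print(p,W.proj(p).round())
E
```

```text
[563.72142262 177.54636846 274.61866197] [ 0.70304536 -0.00953352 -2.22835691] [ 0.07808986 -0.04649524 -0.03344367] 19.553524571067634 19.7167
handle [[0, 188, 106, 83, 1377], [43, 291, 39, 29, 554]]
pot [([311, 186, 54, 43, 1787], [338.0, 207.0]), ([254, 190, 52, 43, 1707], [280.0, 211.0]), ([290, 229, 40, 35, 1008], [308.0, 246.0]), ([267, 316, 6, 55, 230], [269.0, 345.0]), ([372, 317, 7, 33, 148], [375.0, 334.0])]
(560, 170, 52) [319. 216.]
(540, 195, 52) [298. 192.]
(590, 195, 52) [348. 191.]
```

The measured 2.2 N is the empty pan, and all three potatoes are visible outside it. I'll lift straight up.

Emit:
{"method": "step_arm", "body": {"moves": [{"tx": 0,"ty": 0,"tz": -4,"roll": 0},{"tx": 0,"ty": 0,"tz": -12,"roll": 0},{"tx": 0,"ty": 0,"tz": -23,"roll": 0},{"tx": 0,"ty": 0,"tz": -35,"roll": 0},{"tx": 0,"ty": 0,"tz": -47,"roll": 0},{"tx": 0,"ty": 0,"tz": -59,"roll": 0},{"tx": 0,"ty": 0,"tz": -70,"roll": 0},{"tx": 0,"ty": 0,"tz": -79,"roll": 0},{"tx": 0,"ty": 0,"tz": -86,"roll": 0},{"tx": 0,"ty": 0,"tz": -90,"roll": 0},{"tx": 0,"ty": 0,"tz": -90,"roll": 0}]}}

```text
t: 20.73
eef_pos: [563.8, 177.4, 365.6]
tcp_rot: [3.14, -0.0, 1.545]
ft_force: [-0.4, 0.2, -1.7]
opening: 0.206
grip_force: 30.0
```

```bash
cat >> p.py <<'E'
for i in range(1,n):
    if st[i,4]>200 and c[i][1]<300: print("at z50",W.plane(c[i],50).round())
E
python3 p.py
```

```text
[563.82212258 177.37168231 365.58581244] [-0.43353931  0.19735442 -1.74777216] [ 0.121133   -0.12974791 -0.01218456] 19.606387110634458 20.7333
handle [[5, 176, 93, 72, 1192]]
pot [([313, 177, 43, 34, 1104], [334.0, 194.0]), ([266, 182, 42, 33, 1070], [287.0, 198.0]), ([297, 214, 31, 32, 718], [312.0, 229.0]), ([372, 318, 7, 37, 154], [375.0, 338.0])]
at z50 [579. 179.  50.]
at z50 [521. 176.  50.]
at z50 [550. 135.  50.]
```

All three potatoes lie well inside the basket, at (579,179), (521,176) and (550,135). I'll carry the pan back over the counter.

Emit:
{"method": "step_arm", "body": {"moves": [{"tx": -6,"ty": -1,"tz": 0,"roll": 0},{"tx": -18,"ty": -3,"tz": 0,"roll": 0.01},{"tx": -34,"ty": -6,"tz": 0,"roll": 0.02},{"tx": -54,"ty": -9,"tz": 0,"roll": 0.03},{"tx": -76,"ty": -13,"tz": 0,"roll": 0.04},{"tx": -98,"ty": -17,"tz": 0,"roll": 0.05},{"tx": -120,"ty": -21,"tz": 0,"roll": 0.06},{"tx": -142,"ty": -25,"tz": 0,"roll": 0.07},{"tx": -164,"ty": -29,"tz": 0,"roll": 0.08},{"tx": -186,"ty": -33,"tz": 0,"roll": 0.09},{"tx": -208,"ty": -37,"tz": 0,"roll": 0.1},{"tx": -230,"ty": -40,"tz": 0,"roll": 0.11}]}}

```text
t: 21.78
eef_pos: [516.6, -53.3, 364.3]
tcp_rot: [-3.141, 0.0, 1.433]
ft_force: [0.3, -0.4, -1.4]
opening: 0.203
grip_force: 30.0
```

```bash
python3 - <<'E'
from h import *
T=Cam(npz="pics/top0.npz"); print("purple",T.plane((504,273),22),"orange",T.plane((379.5,303),22))
s=env.state();p=s["eef_pos"];y=s["tcp_rot"][2];R=np.array([[np.cos(y),np.sin(y)],[np.sin(y),-np.cos(y)]])
print(p,y,R@(np.array([494,-170])-p[:2]),1.395-y)
E
```

```text
purple [ 565.07858534 -418.00612158   22.        ] orange [487.62333433 -90.01719303  22.        ]
[516.62032257 -53.31320168 364.33260049] 1.4333880866381181 [-118.68539422   -6.42379124] -0.0383880866381181
```

Emit:
{"method": "step_arm", "body": {"moves": [{"tx": -22,"ty": -1,"tz": 0,"roll": 0.01},{"tx": -44,"ty": -2,"tz": 0,"roll": 0.02},{"tx": -65,"ty": -3,"tz": 0,"roll": 0.03},{"tx": -84,"ty": -4,"tz": 0,"roll": 0.04},{"tx": -100,"ty": -5,"tz": 2,"roll": 0.04},{"tx": -111,"ty": -6,"tz": 10,"roll": 0.04},{"tx": -117,"ty": -6,"tz": 25,"roll": 0.04},{"tx": -119,"ty": -6,"tz": 45,"roll": 0.04},{"tx": -119,"ty": -6,"tz": 67,"roll": 0.04},{"tx": -119,"ty": -6,"tz": 89,"roll": 0.04},{"tx": -119,"ty": -6,"tz": 107,"roll": 0.04},{"tx": -119,"ty": -6,"tz": 118,"roll": 0.04}]}}

```text
t: 22.78
eef_pos: [494.2, -168.5, 244.0]
tcp_rot: [-3.138, -0.001, 1.394]
ft_force: [-0.1, 0.6, -2.1]
opening: 0.205
grip_force: 30.0
```

```bash
cat > q.py <<'E'
from h import *
s=env.state(); print(s["eef_pos"],s["tcp_rot"],s["ft_force"],s["moment"],s["opening"]*95.1,s["t"])
W=Cam("wrist",save="pics/lw.png"); G=s["eef_pos"]+[0,0,18.8]; f=np.array([np.cos(s["tcp_rot"][2]),np.sin(s["tcp_rot"][2]),0]);u=np.array([0,0,1.])
for th in range(0,106,7):
    t=np.radians(th);P=lambda a,h:W.proj(G+f*(a*np.cos(t)+h*np.sin(t))+u*(-a*np.sin(t)+h*np.cos(t)))[1].round()
    print((th,P(80,15),P(240,15)),end=" ")
im=W.im.astype(int); d=im.max(2)-im.min(2)
for col in (305,322,340): print("\n",col,cv2.cvtColor(W.im,6)[0:310:6,col].tolist())
E
python3 q.py
```

```text
[ 494.24652831 -168.53187198  243.96847959] [-3.13835707e+00 -8.12362423e-04  1.39434957e+00] [-0.08290017  0.61793673 -2.07139115] [ 0.12244048 -0.10572539  0.01156799] 19.458943611183678 22.7833
(0, np.float64(105.0), np.float64(-646.0)) (7, np.float64(103.0), np.float64(-455.0)) (14, np.float64(106.0), np.float64(-327.0)) (21, np.float64(111.0), np.float64(-233.0)) (28, np.float64(118.0), np.float64(-159.0)) (35, np.float64(127.0), np.float64(-99.0)) (42, np.float64(138.0), np.float64(-47.0)) (49, np.float64(150.0), np.float64(-3.0)) (56, np.float64(162.0), np.float64(37.0)) (63, np.float64(176.0), np.float64(73.0)) (70, np.float64(190.0), np.float64(107.0)) (77, np.float64(204.0), np.float64(139.0)) (84, np.float64(219.0), np.float64(169.0)) (91, np.float64(234.0), np.float64(199.0)) (98, np.float64(249.0), np.float64(227.0)) (105, np.float64(264.0), np.float64(256.0)) 
 305 [38, 86, 90, 91, 93, 93, 196, 199, 201, 204, 208, 208, 205, 190, 201, 211, 212, 202, 121, 128, 131, 137, 132, 125, 119, 101, 106, 215, 215, 213, 213, 217, 217, 216, 210, 193, 189, 198, 199, 191, 179, 192, 94, 98, 98, 103, 99, 94, 91, 63, 56, 60]

 322 [34, 77, 94, 95, 94, 94, 101, 201, 202, 204, 203, 206, 209, 208, 209, 211, 210, 195, 199, 113, 110, 118, 119, 116, 101, 87, 112, 217, 218, 215, 215, 216, 215, 216, 209, 209, 190, 192, 206, 207, 204, 204, 180, 95, 92, 98, 95, 98, 85, 28, 25, 26]

 340 [28, 46, 89, 88, 90, 96, 92, 102, 200, 201, 206, 205, 204, 208, 208, 209, 210, 209, 213, 213, 213, 211, 195, 195, 213, 215, 212, 217, 217, 214, 213, 214, 215, 214, 212, 212, 202, 193, 212, 207, 208, 205, 117, 99, 100, 94, 100, 90, 90, 68, 66, 53]
```

The pan hangs at about 96°. I'll touch its rim down and drag it back so it starts righting itself.

Emit:
{"method": "step_arm", "body": {"moves": [{"tx": -4,"ty": 0,"tz": 12,"roll": 0},{"tx": -12,"ty": 0,"tz": 21,"roll": 0},{"tx": -22,"ty": 0,"tz": 25,"roll": 0},{"tx": -33,"ty": 0,"tz": 26,"roll": 0},{"tx": -44,"ty": 0,"tz": 27,"roll": 0},{"tx": -55,"ty": 0,"tz": 28,"roll": 0},{"tx": -66,"ty": 0,"tz": 30,"roll": 0},{"tx": -77,"ty": 0,"tz": 32,"roll": 0},{"tx": -88,"ty": 0,"tz": 35,"roll": 0},{"tx": -96,"ty": 0,"tz": 36,"roll": 0},{"tx": -96,"ty": 0,"tz": 36,"roll": 0}]}}

```text
t: 23.75
eef_pos: [480.0, -266.5, 214.6]
tcp_rot: [3.134, 0.004, 1.393]
ft_force: [-1.7, 1.9, 27.1]
opening: 0.207
grip_force: 30.0
```

```bash
python3 q.py
```

```text
[ 480.01736952 -266.46661315  214.60035894] [3.13441477 0.00394519 1.39348208] [-1.69887025  1.85636729 27.10748867] [ 0.11556996  0.67534641 -0.06814609] 19.691738805409965 23.75
(0, np.float64(105.0), np.float64(-654.0)) (7, np.float64(104.0), np.float64(-461.0)) (14, np.float64(106.0), np.float64(-331.0)) (21, np.float64(111.0), np.float64(-236.0)) (28, np.float64(118.0), np.float64(-161.0)) (35, np.float64(127.0), np.float64(-101.0)) (42, np.float64(138.0), np.float64(-49.0)) (49, np.float64(150.0), np.float64(-4.0)) (56, np.float64(162.0), np.float64(36.0)) (63, np.float64(175.0), np.float64(72.0)) (70, np.float64(189.0), np.float64(106.0)) (77, np.float64(204.0), np.float64(138.0)) (84, np.float64(218.0), np.float64(168.0)) (91, np.float64(233.0), np.float64(198.0)) (98, np.float64(248.0), np.float64(226.0)) (105, np.float64(264.0), np.float64(255.0)) 
 305 [124, 121, 111, 103, 94, 82, 91, 110, 144, 221, 223, 222, 222, 221, 224, 221, 221, 221, 212, 191, 202, 208, 212, 213, 213, 211, 210, 204, 198, 202, 208, 211, 213, 212, 212, 213, 212, 210, 197, 226, 114, 113, 116, 97, 102, 61, 70, 64, 38, 29, 24, 20]

 322 [98, 90, 89, 77, 102, 108, 105, 191, 221, 221, 221, 220, 223, 222, 222, 224, 221, 222, 220, 216, 195, 207, 218, 219, 218, 218, 217, 219, 215, 215, 214, 211, 214, 203, 207, 210, 213, 212, 197, 237, 234, 116, 112, 111, 105, 48, 34, 31, 28, 25, 25, 23]

 340 [210, 211, 209, 193, 200, 209, 212, 220, 215, 221, 220, 220, 221, 223, 223, 223, 222, 222, 221, 218, 203, 209, 220, 222, 220, 213, 219, 218, 216, 217, 219, 216, 215, 213, 213, 213, 197, 210, 208, 236, 234, 205, 105, 104, 101, 68, 71, 70, 69, 58, 39, 32]
```

Emit:
{"method": "step_arm", "body": {"moves": [{"tx": -8,"ty": 0,"tz": -2,"roll": 0},{"tx": -18,"ty": 0,"tz": -2,"roll": 0},{"tx": -28,"ty": 0,"tz": -1,"roll": 0},{"tx": -38,"ty": 0,"tz": 0,"roll": 0},{"tx": -48,"ty": 0,"tz": 2,"roll": 0},{"tx": -56,"ty": 0,"tz": 3,"roll": 0},{"tx": -60,"ty": 0,"tz": 4,"roll": 0},{"tx": -60,"ty": 0,"tz": 4,"roll": 0}]}}

```text
t: 24.47
eef_pos: [468.6, -324.9, 208.8]
tcp_rot: [3.138, 0.003, 1.393]
ft_force: [-1.1, -0.9, 12.9]
opening: 0.202
grip_force: 30.0
```

```bash
python3 q.py; python3 - <<'E'
from h import *
T=Cam("top");S=Cam("scene")
cv2.imwrite("pics/s10.png",S.im);cv2.imwrite("pics/t10.png",T.im)
# brown handle in both? look for grey pan extents: print dark/bright profile along the pan's symmetry line in scene
for n,c in(("S",S),("T",T)):
    b,g,r=[c.im[...,i].astype(int) for i in range(3)]
    k,_,st,ce=cv2.connectedComponentsWithStats(((r-b>16)&(r<120)&(r>1.5*b)).astype(np.uint8))
    print(n,[st[i].tolist() for i in range(1,k) if st[i,4]>25])
E
```

```text
[ 468.61289788 -324.90937353  208.80394383] [3.13767538e+00 2.77168569e-03 1.39346738e+00] [-1.05227137 -0.94078455 12.88233276] [0.10991798 0.1414426  0.00177615] 19.16767047482461 24.4667
(0, np.float64(105.0), np.float64(-652.0)) (7, np.float64(104.0), np.float64(-459.0)) (14, np.float64(106.0), np.float64(-330.0)) (21, np.float64(111.0), np.float64(-235.0)) (28, np.float64(118.0), np.float64(-161.0)) (35, np.float64(127.0), np.float64(-100.0)) (42, np.float64(138.0), np.float64(-49.0)) (49, np.float64(150.0), np.float64(-4.0)) (56, np.float64(162.0), np.float64(36.0)) (63, np.float64(176.0), np.float64(73.0)) (70, np.float64(189.0), np.float64(106.0)) (77, np.float64(204.0), np.float64(138.0)) (84, np.float64(218.0), np.float64(168.0)) (91, np.float64(233.0), np.float64(198.0)) (98, np.float64(249.0), np.float64(227.0)) (105, np.float64(264.0), np.float64(255.0)) 
 305 [224, 223, 223, 225, 226, 224, 215, 196, 202, 212, 220, 217, 218, 220, 219, 213, 199, 199, 207, 215, 220, 221, 218, 222, 221, 221, 221, 221, 221, 228, 233, 231, 233, 232, 230, 233, 233, 231, 215, 100, 80, 79, 73, 4
[... 1064 characters left out ...]
 [545, 313, 10, 13, 41], [362, 323, 65, 67, 660], [552, 324, 12, 11, 38], [334, 354, 12, 16, 52], [470, 358, 10, 9, 37], [391, 360, 17, 15, 59], [423, 368, 15, 22, 79], [316, 370, 62, 44, 575], [457, 372, 9, 12, 29], [464, 373, 14, 10, 31], [431, 383, 48, 54, 578], [417, 391, 9, 15, 27], [309, 392, 11, 14, 40], [293, 405, 11, 12, 30], [347, 404, 12, 10, 38], [298, 409, 101, 71, 1075], [358, 410, 14, 12, 51], [467, 413, 19, 12, 70], [509, 412, 8, 13, 34], [397, 415, 10, 10, 28], [469, 425, 64, 55, 810], [394, 427, 29, 21, 188], [299, 428, 8, 10, 26], [308, 429, 12, 11, 36], [247, 433, 47, 47, 477], [402, 439, 55, 41, 521], [335, 452, 15, 13, 38], [457, 468, 11, 8, 30], [284, 470, 17, 10, 45]]
```

```bash
cat > fit.py <<'E'
from h import *
from scipy.optimize import fsolve
import sys
def fit(near,far):
    s=env.state(); W=Cam("wrist"); G=s["eef_pos"]+[0,0,18.8]; y=s["tcp_rot"][2]; f=np.array([np.cos(y),np.sin(y),0])
    P=lambda a,h,t:W.proj(G+f*(a*np.cos(t)+h*np.sin(t))+np.array([0,0,1])*(-a*np.sin(t)+h*np.cos(t)))[1]
    a,t=fsolve(lambda v:[P(v[0],15,v[1])-near,P(v[0]+160,15,v[1])-far],[60,1.0])
    z=G[2]; print("grip dist from centre",a+80,"tilt deg",np.degrees(t),"foot edge z",z-(a+142)*np.sin(t)-60*np.cos(t),"fwd",(a+142)*np.cos(t)-60*np.sin(t),"tail above",(109-a))
fit(float(sys.argv[1]),float(sys.argv[2]))
E
python3 fit.py 222 50; python3 fit.py 215 50; python3 fit.py 228 52
```

```text
grip dist from centre 116.09799698452505 tilt deg 53.6164294234288 foot edge z 48.70586139136962 fwd 57.341769941452625 tail above 72.90200301547495
grip dist from centre 120.51232499627194 tilt deg 54.24335124644218 foot edge z 44.517315741044435 fwd 57.95958191572892 tail above 68.48767500372806
grip dist from centre 112.62101317723437 tilt deg 53.53288975203143 foot edge z 51.633142905297085 fwd 55.53607256906557 tail above 76.37898682276563
```

```bash
python3 fit.py 225 176; python3 - <<'E'
from h import *
W=Cam("wrist"); g=cv2.cvtColor(W.im,6)
for y in range(120,300,10): print(y,g[y,200:450:10].tolist())
E
```

```text
grip dist from centre 152.81474889988533 tilt deg 85.49548688786578 foot edge z 8.830214551411348 fwd -42.94362962546147 tail above 36.185251100114655
120 [95, 106, 106, 108, 108, 108, 115, 219, 220, 220, 219, 196, 220, 223, 220, 223, 222, 225, 224, 221, 221, 224, 223, 222, 218]
130 [107, 91, 101, 106, 106, 109, 218, 220, 219, 220, 219, 218, 210, 221, 222, 225, 225, 224, 225, 220, 223, 220, 223, 222, 221]
140 [107, 103, 97, 108, 107, 115, 222, 219, 222, 218, 223, 223, 217, 219, 221, 224, 223, 224, 224, 223, 226, 223, 224, 221, 221]
150 [105, 109, 108, 105, 100, 205, 216, 221, 218, 220, 220, 217, 222, 216, 220, 223, 224, 224, 225, 223, 225, 223, 223, 221, 223]
160 [102, 106, 110, 108, 138, 222, 216, 196, 218, 220, 219, 222, 221, 223, 218, 214, 223, 223, 224, 223, 224, 226, 222, 222, 221]
170 [109, 109, 110, 103, 224, 220, 221, 222, 205, 222, 224, 221, 221, 223, 224, 226, 214, 211, 225, 222, 223, 224, 225, 219, 222]
180 [107, 108, 110, 214, 152, 158, 183, 193, 211, 217, 232, 234, 242, 242, 244, 240, 231, 229, 203, 221, 213, 196, 211, 217, 219]
190 [105, 109, 135, 103, 129, 157, 177, 19
[... 613 characters left out ...]
104, 101, 95, 98, 103, 101, 108, 100, 108, 98, 77, 57, 129, 124, 201, 199, 190, 188, 179, 170, 153, 223, 225, 226]
250 [103, 100, 102, 104, 96, 100, 101, 106, 106, 110, 82, 47, 51, 47, 106, 202, 198, 193, 184, 182, 161, 144, 226, 219, 222]
260 [104, 107, 102, 103, 96, 98, 103, 99, 102, 103, 75, 41, 43, 42, 61, 104, 107, 109, 104, 102, 97, 111, 108, 107, 103]
270 [104, 105, 103, 104, 88, 96, 100, 101, 99, 100, 73, 30, 37, 35, 44, 87, 100, 103, 103, 99, 101, 110, 50, 52, 51]
280 [103, 103, 97, 102, 103, 95, 98, 104, 105, 24, 40, 35, 30, 34, 38, 26, 58, 97, 102, 98, 110, 109, 46, 49, 52]
290 [99, 103, 99, 99, 98, 94, 97, 94, 18, 16, 26, 30, 32, 32, 26, 29, 21, 101, 94, 93, 106, 101, 44, 46, 48]
```

The wrist numbers show the pan still at about 85°: it slid instead of righting, because the counter is slippery. I'll use the basket again the other way round. Drawn back shallowly against the near inner wall, above the potatoes, the foot edge will turn the pan towards level.

Emit:
{"method": "step_arm", "body": {"moves": [{"tx": 0,"ty": 0,"tz": -8,"roll": 0},{"tx": 0,"ty": 0,"tz": -26,"roll": 0},{"tx": 0,"ty": 0,"tz": -50,"roll": 0},{"tx": 0,"ty": 0,"tz": -76,"roll": 0},{"tx": 2,"ty": 0,"tz": -102,"roll": 0},{"tx": 10,"ty": 0,"tz": -126,"roll": 0},{"tx": 24,"ty": 0,"tz": -144,"roll": 0},{"tx": 42,"ty": 1,"tz": -156,"roll": 0},{"tx": 64,"ty": 1,"tz": -160,"roll": 0},{"tx": 88,"ty": 2,"tz": -160,"roll": 0},{"tx": 114,"ty": 2,"tz": -160,"roll": 0},{"tx": 140,"ty": 3,"tz": -160,"roll": 0}]}}

```text
t: 25.87
eef_pos: [495.5, -184.4, 367.4]
tcp_rot: [3.141, 0.0, 1.394]
ft_force: [-0.1, -0.4, -2.1]
opening: 0.211
grip_force: 30.0
```

Emit:
{"method": "step_arm", "body": {"moves": [{"tx": 26,"ty": 0,"tz": 0,"roll": 0},{"tx": 52,"ty": 1,"tz": 0,"roll": 0},{"tx": 78,"ty": 1,"tz": 0,"roll": 0},{"tx": 104,"ty": 2,"tz": 0,"roll": 0},{"tx": 130,"ty": 2,"tz": 0,"roll": 0},{"tx": 156,"ty": 3,"tz": 0,"roll": 0},{"tx": 182,"ty": 3,"tz": 0,"roll": 0},{"tx": 208,"ty": 4,"tz": 0,"roll": 0},{"tx": 232,"ty": 4,"tz": 0,"roll": 0},{"tx": 252,"ty": 5,"tz": 0,"roll": 0},{"tx": 267,"ty": 5,"tz": 0,"roll": 0},{"tx": 277,"ty": 5,"tz": 0,"roll": 0}]}}

```text
t: 26.87
eef_pos: [549.5, 87.8, 367.1]
tcp_rot: [3.141, -0.0, 1.395]
ft_force: [0.6, -0.2, -0.7]
opening: 0.207
grip_force: 30.0
```

```bash
cat > e.py <<'E'
from h import *
s=env.state(); print(s["eef_pos"].round(1),s["tcp_rot"].round(3),s["ft_force"].round(1),s["moment"].round(2),round(s["opening"]*95.1,1),s["t"])
W=Cam("wrist",save="pics/lw.png"); g=cv2.cvtColor(W.im,6)
for y in range(0,300,10): print(y,g[y,200:450:10].tolist())
E
python3 e.py
```

```text
[549.5  87.8 367.1] [ 3.141 -0.     1.395] [ 0.6 -0.2 -0.7] [ 0.05 -0.1   0.  ] 19.6 26.8667
0 [78, 44, 40, 36, 36, 37, 30, 29, 27, 29, 31, 58, 54, 49, 49, 58, 86, 94, 105, 66, 118, 85, 121, 115, 184]
10 [181, 37, 35, 34, 32, 34, 33, 30, 32, 30, 56, 183, 95, 68, 64, 57, 72, 61, 61, 87, 112, 84, 65, 121, 187]
20 [191, 188, 189, 187, 187, 186, 182, 183, 183, 181, 182, 182, 166, 68, 66, 48, 62, 61, 55, 51, 59, 70, 116, 103, 189]
30 [190, 191, 188, 188, 187, 187, 185, 185, 188, 187, 186, 187, 183, 72, 68, 51, 78, 87, 64, 43, 48, 53, 52, 186, 174]
40 [195, 193, 191, 191, 193, 187, 188, 189, 184, 186, 189, 185, 188, 71, 71, 52, 44, 51, 44, 52, 47, 71, 135, 187, 190]
50 [197, 194, 190, 194, 192, 188, 189, 189, 190, 184, 187, 188, 186, 70, 70, 29, 39, 39, 34, 39, 45, 90, 109, 195, 191]
60 [196, 197, 196, 198, 191, 189, 195, 189, 190, 189, 187, 151, 149, 149, 150, 105, 41, 40, 39, 40, 45, 85, 100, 194, 192]
70 [197, 199, 199, 193, 194, 195, 195, 172, 122, 109, 93, 74, 78, 75, 76, 73, 74, 120, 76, 45, 42, 141, 195, 197, 198]
80 [193, 183, 197, 196, 194, 193, 192, 142, 86, 76, 77, 81, 71, 78, 7
[... 1940 characters left out ...]
 146, 164, 181, 176, 193, 194, 194, 172, 137, 66, 113, 112, 185, 178, 173, 167, 163, 155, 132, 185, 194, 201]
250 [194, 194, 196, 196, 161, 177, 184, 190, 193, 195, 149, 49, 51, 48, 138, 185, 181, 177, 169, 163, 150, 125, 203, 203, 203]
260 [197, 202, 199, 203, 95, 169, 182, 189, 186, 190, 103, 50, 47, 52, 58, 184, 179, 133, 102, 103, 94, 95, 97, 200, 202]
270 [197, 196, 201, 200, 92, 91, 103, 124, 134, 139, 70, 37, 37, 44, 40, 84, 86, 90, 92, 83, 86, 95, 95, 199, 201]
280 [199, 199, 203, 199, 200, 88, 90, 139, 137, 34, 39, 31, 36, 38, 37, 29, 52, 88, 90, 89, 144, 95, 95, 201, 202]
290 [195, 192, 195, 198, 201, 87, 87, 91, 27, 26, 26, 31, 28, 28, 31, 20, 22, 91, 82, 87, 91, 92, 90, 201, 199]
```

The pan is over the basket at about 85°. I'll lower it until its rim is just above the potatoes, then draw it back against the near wall on an arc.

Emit:
{"method": "step_arm", "body": {"moves": [{"tx": 0,"ty": 0,"tz": 6,"roll": 0},{"tx": 0,"ty": 0,"tz": 18,"roll": 0},{"tx": 0,"ty": 0,"tz": 33,"roll": 0},{"tx": 0,"ty": 0,"tz": 48,"roll": 0},{"tx": 0,"ty": 0,"tz": 60,"roll": 0},{"tx": -2,"ty": 0,"tz": 67,"roll": 0},{"tx": -6,"ty": 0,"tz": 69,"roll": 0},{"tx": -10,"ty": 0,"tz": 69,"roll": 0}]}}

```text
t: 27.58
eef_pos: [547.3, 76.1, 297.4]
tcp_rot: [-3.141, 0.0, 1.394]
ft_force: [0.9, -0.5, -1.6]
opening: 0.205
grip_force: 30.0
```

Emit:
{"method": "step_arm", "body": {"moves": [{"tx": -10,"ty": 0,"tz": 0,"roll": 0},{"tx": -21,"ty": 0,"tz": -1,"roll": 0},{"tx": -32,"ty": 0,"tz": -3,"roll": 0},{"tx": -43,"ty": 0,"tz": -4,"roll": 0},{"tx": -54,"ty": 0,"tz": -4,"roll": 0},{"tx": -65,"ty": 0,"tz": -4,"roll": 0},{"tx": -76,"ty": 0,"tz": -3,"roll": 0},{"tx": -87,"ty": 0,"tz": -2,"roll": 0},{"tx": -98,"ty": 0,"tz": -1,"roll": 0},{"tx": -108,"ty": 0,"tz": 0,"roll": 0},{"tx": -116,"ty": 0,"tz": 2,"roll": 0},{"tx": -116,"ty": 0,"tz": 2,"roll": 0}]}}

```text
t: 28.58
eef_pos: [526.7, -38.6, 295.2]
tcp_rot: [-3.141, 0.001, 1.394]
ft_force: [0.2, 0.3, 0.9]
opening: 0.206
grip_force: 30.0
```

```bash
python3 e.py
```

```text
[526.7 -38.6 295.2] [-3.141e+00  1.000e-03  1.394e+00] [0.2 0.3 0.9] [ 0.35 -0.14  0.02] 19.6 28.5833
0 [129, 77, 76, 76, 76, 100, 70, 71, 63, 51, 100, 115, 115, 95, 99, 107, 226, 222, 222, 222, 219, 216, 99, 95, 95]
10 [103, 83, 68, 61, 74, 227, 95, 51, 59, 88, 103, 110, 118, 97, 155, 228, 227, 225, 222, 222, 226, 220, 100, 104, 50]
20 [105, 89, 77, 83, 78, 227, 228, 103, 105, 75, 91, 100, 97, 81, 229, 230, 229, 226, 221, 222, 224, 219, 104, 50, 103]
30 [113, 92, 86, 87, 102, 226, 227, 228, 228, 226, 77, 83, 76, 71, 127, 229, 232, 228, 134, 85, 84, 216, 125, 112, 110]
40 [161, 93, 61, 91, 171, 148, 152, 165, 170, 179, 186, 192, 197, 195, 195, 200, 187, 229, 224, 223, 228, 222, 119, 113, 113]
50 [150, 100, 164, 123, 133, 142, 151, 162, 174, 177, 191, 188, 190, 191, 197, 198, 201, 196, 195, 196, 223, 224, 118, 70, 60]
60 [198, 112, 107, 120, 132, 138, 157, 160, 171, 185, 188, 193, 193, 200, 195, 201, 195, 191, 194, 185, 186, 183, 119, 121, 122]
70 [176, 91, 100, 113, 128, 143, 158, 164, 171, 186, 181, 195, 191, 198, 194, 201, 198, 199, 190, 186, 183, 170, 163, 126, 122]
80 [149, 87, 1
[... 2029 characters left out ...]
0 [204, 205, 205, 210, 209, 211, 213, 217, 120, 127, 78, 49, 48, 43, 38, 100, 200, 205, 209, 210, 207, 205, 207, 210, 206]
250 [202, 206, 204, 209, 209, 213, 216, 216, 117, 132, 69, 50, 46, 46, 41, 96, 110, 153, 147, 205, 207, 207, 170, 206, 208]
260 [204, 205, 206, 208, 209, 211, 210, 217, 184, 70, 47, 45, 49, 45, 38, 88, 87, 88, 90, 91, 87, 115, 101, 99, 208]
270 [199, 200, 202, 209, 209, 210, 214, 215, 110, 98, 37, 47, 49, 42, 39, 77, 95, 95, 97, 100, 96, 97, 98, 103, 208]
280 [104, 96, 94, 157, 151, 153, 153, 159, 102, 33, 30, 34, 41, 46, 34, 13, 49, 94, 97, 95, 96, 98, 94, 97, 206]
290 [90, 88, 93, 99, 97, 95, 97, 100, 29, 26, 32, 30, 37, 37, 33, 18, 22, 96, 94, 91, 93, 94, 92, 93, 199]
```

```bash
python3 fit.py 152 38;python3 fit.py 148 38
```

```text
grip dist from centre 171.35571215106825 tilt deg 57.26341736247682 foot edge z 85.41188812310546 fwd 75.72357923238349 tail above 17.644287848931768
grip dist from centre 176.02261854098683 tilt deg 57.64793899455086 foot edge z 81.09143257880905 fwd 76.68414551183054 tail above 12.977381459013174
```

The near wall turned the pan back to about 57°. Pressing down on the counter will now right it. I'll lift out and carry it back.

Emit:
{"method": "step_arm", "body": {"moves": [{"tx": 2,"ty": 0,"tz": -8,"roll": 0},{"tx": 2,"ty": 0,"tz": -22,"roll": 0},{"tx": 0,"ty": 0,"tz": -38,"roll": 0},{"tx": -6,"ty": 0,"tz": -50,"roll": 0},{"tx": -18,"ty": -1,"tz": -55,"roll": 0},{"tx": -36,"ty": -1,"tz": -55,"roll": 0},{"tx": -58,"ty": -2,"tz": -55,"roll": 0},{"tx": -84,"ty": -3,"tz": -55,"roll": 0},{"tx": -112,"ty": -4,"tz": -55,"roll": 0},{"tx": -140,"ty": -5,"tz": -55,"roll": 0},{"tx": -168,"ty": -5,"tz": -55,"roll": 0},{"tx": -196,"ty": -6,"tz": -55,"roll": 0}]}}

```text
t: 29.73
eef_pos: [486.2, -230.6, 350.6]
tcp_rot: [-3.141, 0.0, 1.395]
ft_force: [1.0, -0.2, -2.9]
opening: 0.208
grip_force: 30.0
```

Emit:
{"method": "step_arm", "body": {"moves": [{"tx": -26,"ty": -1,"tz": 2,"roll": 0},{"tx": -50,"ty": -1,"tz": 8,"roll": 0},{"tx": -70,"ty": -2,"tz": 20,"roll": 0},{"tx": -86,"ty": -2,"tz": 40,"roll": 0},{"tx": -96,"ty": -3,"tz": 65,"roll": 0},{"tx": -99,"ty": -3,"tz": 90,"roll": 0},{"tx": -99,"ty": -3,"tz": 112,"roll": 0},{"tx": -99,"ty": -3,"tz": 128,"roll": 0},{"tx": -99,"ty": -3,"tz": 135,"roll": 0},{"tx": -99,"ty": -3,"tz": 136,"roll": 0}]}}

```text
t: 30.57
eef_pos: [466.1, -325.9, 213.4]
tcp_rot: [-3.139, -0.001, 1.395]
ft_force: [0.0, 0.9, -1.9]
opening: 0.203
grip_force: 30.0
```

```bash
python3 e.py | awk 'NR==1 || $1<=180' | cut -c1-130
```

```text
[ 466.1 -325.9  213.4] [-3.139e+00 -1.000e-03  1.395e+00] [ 0.   0.9 -1.9] [-0.1  -0.03 -0.01] 19.3 30.5667
0 [220, 221, 223, 225, 226, 227, 228, 229, 228, 232, 232, 231, 233, 232, 232, 229, 229, 228, 228, 228, 228, 227, 225, 225, 223]
10 [217, 222, 222, 226, 226, 228, 229, 229, 230, 232, 231, 233, 231, 231, 233, 232, 230, 228, 229, 228, 227, 228, 226, 226, 225]
20 [119, 225, 222, 225, 225, 228, 230, 232, 230, 232, 232, 231, 231, 232, 231, 232, 231, 232, 229, 230, 229, 227, 227, 225, 224]
30 [109, 130, 222, 225, 222, 223, 228, 230, 229, 230, 230, 232, 232, 232, 232, 230, 231, 232, 229, 228, 227, 223, 221, 219, 219]
40 [107, 110, 171, 227, 227, 208, 199, 203, 193, 206, 211, 220, 224, 229, 230, 226, 230, 229, 224, 224, 228, 228, 227, 228, 226]
50 [105, 108, 112, 106, 110, 173, 180, 193, 205, 211, 215, 215, 220, 218, 228, 227, 227, 223, 224, 231, 230, 228, 230, 228, 227]
60 [106, 107, 99, 101, 108, 168, 178, 190, 204, 208, 216, 221, 226, 230, 225, 230, 226, 222, 220, 217, 214, 228, 227, 228, 226]
70 [108, 93, 94, 100, 103, 108, 181, 184, 200, 210, 213, 224, 219, 224, 225, 228, 223, 223,
[... 751 characters left out ...]
, 228, 224, 221, 208, 209, 196, 176, 169, 146, 209, 227]
140 [111, 115, 146, 160, 164, 173, 181, 213, 195, 207, 203, 204, 205, 209, 212, 208, 218, 202, 198, 184, 169, 202, 144, 166, 227]
150 [115, 111, 120, 157, 167, 171, 178, 176, 178, 173, 188, 207, 216, 202, 207, 206, 203, 213, 199, 163, 151, 142, 126, 228, 228]
160 [111, 114, 115, 151, 168, 170, 173, 174, 182, 174, 133, 148, 140, 141, 136, 163, 167, 162, 161, 154, 143, 134, 230, 229, 227]
170 [112, 119, 114, 142, 159, 173, 176, 173, 180, 174, 130, 166, 65, 79, 180, 158, 162, 157, 153, 154, 139, 115, 230, 228, 229]
180 [117, 115, 116, 118, 160, 164, 175, 168, 180, 178, 132, 60, 64, 60, 80, 153, 159, 157, 151, 140, 125, 213, 211, 222, 223]
```

Tilt is about 58° with the foot edge just above the counter. I'll follow the righting arc down.

Emit:
{"method": "step_arm", "body": {"moves": [{"tx": 0,"ty": 0,"tz": 8,"roll": 0},{"tx": -8,"ty": 0,"tz": 13,"roll": 0},{"tx": -19,"ty": 0,"tz": 18,"roll": 0},{"tx": -30,"ty": 0,"tz": 23,"roll": 0},{"tx": -45,"ty": 0,"tz": 30,"roll": 0},{"tx": -59,"ty": 0,"tz": 38,"roll": 0},{"tx": -72,"ty": 0,"tz": 47,"roll": 0},{"tx": -85,"ty": 0,"tz": 58,"roll": 0},{"tx": -96,"ty": 0,"tz": 69,"roll": 0},{"tx": -108,"ty": 0,"tz": 81,"roll": 0},{"tx": -108,"ty": 0,"tz": 81,"roll": 0}]}}

```text
t: 31.53
eef_pos: [446.8, -435.9, 132.2]
tcp_rot: [3.141, 0.001, 1.392]
ft_force: [0.7, -1.7, 2.9]
opening: 0.203
grip_force: 30.0
```

```bash
python3 e.py | awk 'NR==1 || $1<=180' | cut -c1-130 | awk 'NR%2==1'
```

```text
[ 446.8 -435.9  132.2] [3.141e+00 1.000e-03 1.392e+00] [ 0.7 -1.7  2.9] [-0.21 -0.18 -0.1 ] 19.3 31.5333
10 [96, 97, 99, 99, 117, 113, 118, 115, 124, 117, 126, 120, 235, 237, 238, 240, 235, 239, 196, 190, 194, 183, 178, 179, 175]
30 [92, 96, 92, 119, 118, 121, 126, 121, 122, 123, 131, 122, 125, 129, 239, 241, 238, 240, 241, 239, 189, 182, 183, 171, 167]
50 [97, 117, 116, 122, 121, 121, 124, 122, 124, 123, 126, 123, 130, 127, 134, 240, 239, 241, 241, 236, 240, 179, 175, 163, 159]
70 [122, 97, 101, 117, 198, 239, 195, 121, 124, 125, 128, 127, 127, 234, 241, 240, 240, 240, 241, 236, 236, 173, 161, 237, 213]
90 [124, 121, 99, 100, 119, 125, 123, 118, 121, 117, 147, 237, 240, 239, 236, 236, 241, 238, 235, 141, 113, 109, 108, 132, 132]
110 [117, 98, 111, 109, 104, 124, 117, 122, 126, 117, 173, 175, 176, 180, 177, 176, 108, 103, 108, 108, 111, 130, 133, 129, 240]
130 [120, 124, 125, 122, 125, 125, 124, 124, 124, 121, 66, 65, 70, 71, 71, 89, 108, 108, 108, 130, 133, 130, 127, 229, 236]
150 [124, 122, 122, 123, 126, 121, 126, 124, 125, 120, 59, 63, 72, 70, 68, 126, 129, 129, 132, 130, 216, 242, 241, 242, 241]
170 [119, 123, 126, 127, 127, 126, 129, 124, 242, 241, 59, 71, 69, 71, 66, 129, 166, 242, 242, 242, 243, 243, 242, 243, 243]
```

Emit:
{"method": "step_arm", "body": {"moves": [{"tx": -10,"ty": 0,"tz": 12,"roll": 0},{"tx": -20,"ty": 0,"tz": 26,"roll": 0},{"tx": -28,"ty": 0,"tz": 40,"roll": 0},{"tx": -35,"ty": 0,"tz": 54,"roll": 0},{"tx": -42,"ty": 0,"tz": 69,"roll": 0},{"tx": -46,"ty": 0,"tz": 80,"roll": 0},{"tx": -48,"ty": 0,"tz": 87,"roll": 0},{"tx": -49,"ty": 0,"tz": 91,"roll": 0},{"tx": -49,"ty": 0,"tz": 91,"roll": 0}]}}

```text
t: 32.33
eef_pos: [439.0, -480.2, 41.6]
tcp_rot: [-3.14, -0.001, 1.395]
ft_force: [0.3, 0.6, -0.2]
opening: 0.207
grip_force: 30.0
```

```bash
python3 e.py | awk 'NR==1 || $1<=180' | cut -c1-130 | awk 'NR%2==1'
```

```text
[ 439.  -480.2   41.6] [-3.140e+00 -1.000e-03  1.395e+00] [ 0.3  0.6 -0.2] [ 0.27 -0.07  0.07] 19.6 32.3333
10 [118, 118, 101, 122, 119, 127, 125, 124, 133, 123, 127, 125, 127, 123, 122, 124, 117, 117, 126, 120, 115, 107, 99, 108, 236]
30 [117, 113, 118, 96, 117, 126, 116, 116, 114, 116, 128, 126, 131, 123, 126, 124, 115, 117, 115, 119, 120, 111, 110, 116, 122]
50 [119, 116, 119, 115, 115, 117, 116, 96, 73, 87, 82, 82, 83, 80, 81, 81, 80, 112, 118, 120, 119, 118, 122, 120, 122]
70 [122, 120, 117, 122, 120, 114, 119, 121, 73, 77, 85, 80, 50, 82, 82, 84, 74, 117, 123, 118, 121, 125, 126, 126, 128]
90 [119, 118, 122, 121, 119, 118, 123, 116, 115, 46, 36, 31, 37, 38, 37, 37, 121, 123, 123, 124, 121, 128, 132, 129, 132]
110 [120, 118, 118, 118, 118, 122, 117, 121, 120, 100, 33, 32, 38, 41, 42, 41, 118, 124, 122, 122, 125, 128, 241, 241, 240]
130 [119, 124, 118, 118, 122, 119, 118, 124, 117, 98, 35, 38, 40, 41, 62, 52, 125, 129, 129, 214, 242, 241, 240, 241, 242]
150 [120, 121, 121, 119, 121, 119, 120, 118, 111, 90, 35, 59, 70, 67, 62, 59, 129, 210, 240, 242, 242, 241, 242, 242, 243]
170 [122, 120, 116, 115, 111, 105, 109, 108, 119, 117, 56, 64, 71, 68, 68, 66, 242, 241, 240, 241, 242, 243, 243, 243, 242]
```

Emit:
{"method": "step_arm", "body": {"grip": 60, "moves": [{"tx": 0,"ty": 0,"tz": 0,"roll": 0},{"tx": 0,"ty": 0,"tz": 0,"roll": 0},{"tx": 0,"ty": 0,"tz": 0,"roll": 0},{"tx": 0,"ty": 0,"tz": 0,"roll": 0},{"tx": 0,"ty": 0,"tz": 0,"roll": 0},{"tx": 0,"ty": 0,"tz": -5,"roll": 0},{"tx": 0,"ty": 0,"tz": -20,"roll": 0},{"tx": 0,"ty": 0,"tz": -45,"roll": 0},{"tx": 0,"ty": 0,"tz": -80,"roll": 0},{"tx": 0,"ty": 0,"tz": -120,"roll": 0},{"tx": 0,"ty": 0,"tz": -160,"roll": 0},{"tx": 0,"ty": 0,"tz": -200,"roll": 0}]}}

```text
t: 33.38
eef_pos: [438.9, -480.2, 245.1]
tcp_rot: [3.141, 0.0, 1.395]
ft_force: [0.5, -0.9, -0.4]
opening: 0.633
grip_force: 0.0
```

```bash
python3 - <<'E'
from h import *
np.set_printoptions(precision=1,suppress=True)
s=env.state();print(s["eef_pos"],s["t"])
S=Cam("scene");T=Cam("top");W=Cam("wrist")
for n,c in(("S",S),("T",T),("W",W)): np.savez(f"pics/{n}11.npz",pixels=c.im,mtx=c.K,view=c.V)
for n,c in(("S",S),("T",T),("W",W)):
    b,g,r=[c.im[...,i].astype(int) for i in range(3)]
    k,lab,st,ce=cv2.connectedComponentsWithStats(((r-b>16)&(r<130)&(r>1.5*b)).astype(np.uint8))
    for i in range(1,k):
        if st[i,4]>60:
            pts=np.argwhere(lab==i)[:,::-1].astype(np.float32); print(n,st[i].tolist(),np.array(cv2.boxPoints(cv2.minAreaRect(pts))).round().tolist())
# bright/grey pan in wrist: profile of grey values
g=cv2.cvtColor(W.im,6); 
for y in range(0,330,15): print(y,g[y,100:560:20].tolist())
E
```

```text
[ 438.9 -480.2  245.1] 33.3833
S [362, 53, 102, 70, 4050] [[355.0, 105.0], [370.0, 46.0], [464.0, 69.0], [450.0, 128.0]]
S [340, 161, 51, 37, 494] [[336.0, 173.0], [344.0, 158.0], [392.0, 186.0], [384.0, 201.0]]
S [311, 219, 36, 25, 552] [[310.0, 220.0], [344.0, 216.0], [347.0, 241.0], [313.0, 244.0]]
S [242, 278, 16, 11, 94] [[241.0, 287.0], [242.0, 278.0], [257.0, 280.0], [256.0, 289.0]]
S [96, 332, 45, 29, 286] [[94.0, 355.0], [137.0, 331.0], [141.0, 337.0], [98.0, 361.0]]
T [459, 0, 181, 121, 21375] [[459.0, 0.0], [639.0, 0.0], [639.0, 120.0], [459.0, 120.0]]
T [267, 257, 33, 43, 825] [[251.0, 277.0], [276.0, 252.0], [302.0, 278.0], [277.0, 303.0]]
T [596, 256, 44, 74, 811] [[596.0, 256.0], [639.0, 256.0], [639.0, 329.0], [596.0, 329.0]]
T [127, 274, 44, 82, 977] [[124.0, 350.0], [150.0, 272.0], [172.0, 279.0], [146.0, 357.0]]
T [426, 314, 58, 39, 458] [[424.0, 337.0], [436.0, 307.0], [490.0, 326.0], [479.0, 357.0]]
T [508, 314, 39, 12, 191] [[507.0, 320.0], [508.0, 314.0], [547.0, 320.0], [546.0, 326.0]]
T [528, 316, 103, 130, 3529] [[515.0, 388.0], [598.0, 305.0], [656.0, 363.0
[... 2875 characters left out ...]
 215, 212, 212, 212, 209, 211, 214, 213, 212]
240 [215, 212, 211, 209, 199, 102, 97, 94, 97, 98, 97, 103, 95, 102, 210, 210, 209, 211, 209, 210, 215, 212, 209]
255 [212, 184, 210, 211, 211, 205, 101, 96, 99, 90, 99, 99, 100, 96, 101, 103, 104, 206, 209, 208, 210, 211, 212]
270 [214, 214, 208, 210, 214, 211, 203, 98, 98, 97, 101, 99, 95, 98, 98, 102, 100, 205, 208, 206, 210, 204, 181]
285 [215, 214, 215, 202, 211, 211, 213, 28, 95, 98, 100, 96, 97, 95, 95, 34, 99, 207, 207, 209, 211, 208, 208]
300 [36, 33, 33, 33, 38, 208, 86, 30, 216, 94, 94, 91, 97, 96, 96, 32, 30, 205, 42, 44, 42, 44, 42]
315 [29, 32, 29, 27, 56, 213, 30, 29, 218, 219, 102, 104, 97, 98, 93, 26, 24, 172, 58, 34, 35, 36, 38]
```

```bash
python3 - <<'E'
from h import *
np.set_printoptions(precision=1,suppress=True)
S=Cam(npz="pics/S11.npz");T=Cam(npz="pics/T11.npz");W=Cam(npz="pics/W11.npz")
for n,a,b in[("tail",(96,358),(546.5,323)),("base",(139,334),(507.5,317))]: print(n,*tri([S,T],[a,b]))
for n,a,b in[("tail",(316,236),(546.5,323)),("base",(315,120),(507.5,317))]: print("WT",n,*tri([W,T],[a,b]))
E=np.float32
# rim circle: use level hypothesis: centre = base + ...; measure pan rim in top
g=cv2.cvtColor(T.im,6)
for y in range(265,350,6): print(y,g[y,430:520:4].tolist())
E
```

```text
tail [ 431.7 -500.8   62. ] [0.3965280515698633, 0.27225245710692686]
base [ 447.8 -403.5   62. ] [1.129503810887419, 0.8088130766551063]
WT tail [ 432.  -504.    54.9] [0.24687984823010023, 0.04038862785495511]
WT base [ 447.1 -400.9   73.9] [4.230721205400239, 0.6518838161031776]
265 [154, 156, 157, 157, 154, 157, 154, 154, 151, 139, 154, 155, 155, 156, 158, 156, 152, 141, 101, 93, 124, 156, 157]
271 [156, 157, 156, 157, 156, 156, 154, 156, 144, 152, 156, 155, 157, 156, 159, 149, 58, 49, 55, 54, 52, 83, 155]
277 [157, 157, 157, 159, 157, 156, 156, 157, 150, 156, 158, 158, 158, 159, 160, 148, 69, 49, 53, 49, 45, 121, 158]
283 [158, 156, 158, 157, 156, 155, 152, 103, 88, 93, 92, 97, 102, 104, 141, 156, 160, 146, 122, 144, 160, 159, 159]
289 [158, 159, 158, 156, 155, 105, 83, 89, 108, 110, 105, 102, 104, 105, 103, 107, 139, 161, 161, 162, 161, 159, 159]
295 [158, 156, 158, 156, 99, 118, 166, 169, 167, 166, 164, 163, 149, 108, 106, 106, 107, 130, 162, 161, 160, 159, 159]
301 [155, 154, 154, 149, 141, 169, 168, 167, 168, 167, 167, 162, 166, 162, 114, 105, 109, 108, 150, 161, 160, 159, 159]
307 [154, 154, 147, 130, 166, 149, 94, 77, 103, 166, 167, 166, 167, 163, 159, 105, 109, 103, 114, 161, 160, 162, 157]
313 [157, 153, 143, 77, 27, 34, 39, 37, 38, 53, 161, 165, 166, 166, 163, 109, 107, 104, 110, 102, 101, 136, 148]
319 [138, 40, 25, 41, 38, 45, 46, 43, 41, 38, 38, 160, 166, 166, 162, 102, 103, 100, 122, 84, 37, 37, 40]
325 [24, 41, 43, 48, 51, 50, 49, 49, 46, 39, 37, 33, 134, 162, 114, 98, 99, 102, 148, 155, 161, 161, 156]
331 [44, 52, 54, 56, 56, 52, 52, 48, 44, 42, 40, 34, 32, 54, 91, 95, 101, 160, 159, 144, 157, 160, 148]
337 [64, 63, 64, 55, 57, 52, 51, 50, 48, 47, 45, 42, 40, 36, 36, 148, 160, 161, 158, 152, 128, 77, 77]
343 [68, 64, 63, 62, 56, 55, 51, 51, 51, 46, 40, 47, 42, 35, 34, 39, 153, 158, 157, 85, 74, 68, 67]
349 [61, 63, 63, 63, 60, 55, 54, 53, 51, 48, 49, 47, 45, 41, 41, 36, 33, 90, 75, 74, 73, 73, 74]
```

The handle is level at z = 62 at both ends, so the pan stands upright and free. Now for the lever: close the fingers and travel over its grip.

Emit:
{"method": "step_arm", "body": {"grip": 0, "moves": [{"tx": 8,"ty": 0,"tz": -30,"roll": 0},{"tx": 26,"ty": -1,"tz": -55,"roll": 0},{"tx": 54,"ty": -3,"tz": -65,"roll": 0},{"tx": 90,"ty": -5,"tz": -65,"roll": 0},{"tx": 128,"ty": -7,"tz": -65,"roll": 0},{"tx": 166,"ty": -10,"tz": -65,"roll": 0},{"tx": 204,"ty": -12,"tz": -65,"roll": 0},{"tx": 242,"ty": -15,"tz": -65,"roll": 0},{"tx": 280,"ty": -17,"tz": -65,"roll": 0},{"tx": 318,"ty": -19,"tz": -65,"roll": 0},{"tx": 356,"ty": -22,"tz": -65,"roll": 0},{"tx": 394,"ty": -24,"tz": -65,"roll": 0}]}}

```text
t: 34.53
eef_pos: [483.8, -86.6, 306.8]
tcp_rot: [-3.14, -0.0, 1.395]
ft_force: [1.8, -0.7, -0.2]
opening: 0.005
grip_force: 0.0
```

Emit:
{"method": "step_arm", "body": {"moves": [{"tx": 38,"ty": -2,"tz": 0,"roll": 0},{"tx": 76,"ty": -5,"tz": 0,"roll": 0},{"tx": 114,"ty": -7,"tz": 0,"roll": 0},{"tx": 152,"ty": -10,"tz": 0,"roll": 0},{"tx": 190,"ty": -12,"tz": 0,"roll": 0},{"tx": 228,"ty": -14,"tz": 0,"roll": 0},{"tx": 266,"ty": -16,"tz": 5,"roll": 0},{"tx": 300,"ty": -19,"tz": 15,"roll": 0},{"tx": 330,"ty": -21,"tz": 30,"roll": 0},{"tx": 352,"ty": -22,"tz": 45,"roll": 0},{"tx": 366,"ty": -23,"tz": 55,"roll": 0},{"tx": 369,"ty": -23,"tz": 60,"roll": 0}]}}

```text
t: 35.53
eef_pos: [525.7, 280.3, 245.1]
tcp_rot: [-3.139, 0.002, 1.397]
ft_force: [-0.3, 0.0, -0.6]
opening: 0.007
grip_force: 0.0
```

```bash
python3 - <<'E'
from h import *
s=env.state();p=s["eef_pos"];y=s["tcp_rot"][2];print(p,y,s["t"],s["opening"])
R=np.array([[np.cos(y),np.sin(y)],[np.sin(y),-np.cos(y)]]);print("to lever",R@(np.array([526,279])-p[:2]))
S=Cam("scene"); T=Cam("top")
m=(S.im.max(2)<50).astype(np.uint8)[150:200,320:365];
n,_,st,c=cv2.connectedComponentsWithStats(m);print([(st[i].tolist(),(c[i]+[320,150]).tolist()) for i in range(1,n) if st[i,4]>30])
W=Cam("wrist",save="pics/w12.png")
m=(W.im.max(2)<45).astype(np.uint8)[:300];n,_,st,c=cv2.connectedComponentsWithStats(m);print([(st[i].tolist(),c[i].round().tolist()) for i in range(1,n) if st[i,4]>300]); print(W.proj((526,279,180)))
E
```

```text
[525.7231386  280.30735102 245.14579346] 1.3966394390461618 35.5333 0.007262931308240763
to lever [-1.23960075  0.49920828]
[([11, 16, 25, 22, 276], [343.45652173913044, 175.5])]
[([218, 209, 238, 91, 9776], [331.0, 261.0])]
[322.0208137 252.0425202]
```

Emit:
{"method": "step_arm", "body": {"moves": [{"tx": 0,"ty": 0,"tz": 15,"roll": 0},{"tx": 0,"ty": 0,"tz": 35,"roll": 0},{"tx": 0,"ty": 0,"tz": 52,"roll": 0},{"tx": 0,"ty": 0,"tz": 65,"roll": 0},{"tx": 0,"ty": 0,"tz": 78,"roll": 0},{"tx": 0,"ty": 0,"tz": 91,"roll": 0},{"tx": 0,"ty": 0,"tz": 104,"roll": 0},{"tx": 0,"ty": 0,"tz": 117,"roll": 0},{"tx": 0,"ty": 0,"tz": 128,"roll": 0},{"tx": 0,"ty": 0,"tz": 136,"roll": 0},{"tx": 0,"ty": 0,"tz": 141,"roll": 0},{"tx": 0,"ty": 0,"tz": 141,"roll": 0}]}}

```text
t: 36.68
eef_pos: [527.4, 277.7, 107.8]
tcp_rot: [3.14, -0.001, 1.393]
ft_force: [-3.1, -0.0, 9.5]
opening: 0.002
grip_force: 4.9
```

Emit:
{"method": "step_arm", "body": {"moves": [{"tx": 0,"ty": 0,"tz": 3,"roll": 0},{"tx": 0,"ty": 0,"tz": 5,"roll": 0},{"tx": 0,"ty": 0,"tz": 5,"roll": 0}]}}

```text
t: 36.93
eef_pos: [527.9, 277.7, 104.0]
tcp_rot: [3.138, -0.002, 1.393]
ft_force: [-1.6, -0.0, 9.9]
opening: 0.006
grip_force: 5.3
```

Emit:
{"method": "step_arm", "body": {"moves": [{"tx": 0,"ty": 0,"tz": 4,"roll": 0},{"tx": 0,"ty": 0,"tz": 6,"roll": 0},{"tx": 0,"ty": 0,"tz": 6,"roll": 0}]}}

```text
t: 37.18
eef_pos: [528.3, 277.9, 102.4]
tcp_rot: [3.135, -0.003, 1.393]
ft_force: [-14.7, -7.6, 55.3]
opening: 0.002
grip_force: 28.1
```

Emit:
{"method": "step_arm", "body": {"moves": [{"tx": 0,"ty": 0,"tz": 3,"roll": 0},{"tx": 0,"ty": 0,"tz": 4,"roll": 0},{"tx": 0,"ty": 0,"tz": 4,"roll": 0}]}}

```text
t: 37.43
eef_pos: [528.5, 277.9, 101.4]
tcp_rot: [3.133, -0.004, 1.394]
ft_force: [-23.4, -11.0, 84.5]
opening: 0.005
grip_force: 44.0
```

At 102 mm the lever is hard on its stop, with the force rising to 84 N, so later strokes go 5 mm less deep. I'll release fully and repeat.

Emit:
{"method": "step_arm", "body": {"moves": [{"tx": 0,"ty": 0,"tz": -8,"roll": 0},{"tx": 0,"ty": 0,"tz": -22,"roll": 0},{"tx": 0,"ty": 0,"tz": -38,"roll": 0},{"tx": 0,"ty": 0,"tz": -54,"roll": 0},{"tx": 0,"ty": 0,"tz": -70,"roll": 0},{"tx": 0,"ty": 0,"tz": -86,"roll": 0},{"tx": 0,"ty": 0,"tz": -102,"roll": 0},{"tx": 0,"ty": 0,"tz": -115,"roll": 0},{"tx": 0,"ty": 0,"tz": -120,"roll": 0},{"tx": 0,"ty": 0,"tz": -120,"roll": 0},{"tx": 0,"ty": 0,"tz": -120,"roll": 0}]}}

```text
t: 38.35
eef_pos: [526.6, 278.1, 211.8]
tcp_rot: [3.141, -0.0, 1.394]
ft_force: [0.1, 0.0, -0.4]
opening: 0.004
grip_force: 0.0
```

```bash
cat > l.py <<'E'
from h import *
s=env.state();print(s["eef_pos"],s["ft_force"],s["t"])
S=Cam("scene"); m=(S.im.max(2)<50).astype(np.uint8)[150:230,320:375]
n,_,st,c=cv2.connectedComponentsWithStats(m);print([(st[i].tolist(),(c[i]+[320,150]).tolist()) for i in range(1,n) if st[i,4]>30])
E
python3 l.py
```

```text
[526.60782474 278.06740731 211.75749395] [ 0.13392469  0.01311189 -0.41216169] 38.35
[([11, 0, 25, 38, 403], [343.66749379652606, 169.87593052109182])]
```

Emit:
{"method": "step_arm", "body": {"moves": [{"tx": 0,"ty": 0,"tz": 10,"roll": 0},{"tx": 0,"ty": 0,"tz": 24,"roll": 0},{"tx": 0,"ty": 0,"tz": 38,"roll": 0},{"tx": 0,"ty": 0,"tz": 52,"roll": 0},{"tx": 0,"ty": 0,"tz": 66,"roll": 0},{"tx": 0,"ty": 0,"tz": 80,"roll": 0},{"tx": 0,"ty": 0,"tz": 93,"roll": 0},{"tx": 0,"ty": 0,"tz": 103,"roll": 0},{"tx": 0,"ty": 0,"tz": 109,"roll": 0},{"tx": 0,"ty": 0,"tz": 113,"roll": 0},{"tx": 0,"ty": 0,"tz": 114,"roll": 0},{"tx": 0,"ty": 0,"tz": 114,"roll": 0}]}}

```text
t: 39.4
eef_pos: [527.0, 279.1, 101.9]
tcp_rot: [3.138, -0.002, 1.395]
ft_force: [-14.9, -7.2, 57.4]
opening: 0.002
grip_force: 29.9
```

Emit:
{"method": "step_arm", "body": {"moves": [{"tx": 0,"ty": 0,"tz": -8,"roll": 0},{"tx": 0,"ty": 0,"tz": -22,"roll": 0},{"tx": 0,"ty": 0,"tz": -38,"roll": 0},{"tx": 0,"ty": 0,"tz": -54,"roll": 0},{"tx": 0,"ty": 0,"tz": -70,"roll": 0},{"tx": 0,"ty": 0,"tz": -86,"roll": 0},{"tx": 0,"ty": 0,"tz": -102,"roll": 0},{"tx": 0,"ty": 0,"tz": -112,"roll": 0},{"tx": 0,"ty": 0,"tz": -115,"roll": 0},{"tx": 0,"ty": 0,"tz": -115,"roll": 0},{"tx": 0,"ty": 0,"tz": -115,"roll": 0}]}}

```text
t: 40.32
eef_pos: [526.1, 278.7, 211.4]
tcp_rot: [-3.14, 0.001, 1.395]
ft_force: [-0.0, -0.1, -0.8]
opening: 0.004
grip_force: 0.0
```

Emit:
{"method": "step_arm", "body": {"moves": [{"tx": 0,"ty": 0,"tz": 10,"roll": 0},{"tx": 0,"ty": 0,"tz": 24,"roll": 0},{"tx": 0,"ty": 0,"tz": 38,"roll": 0},{"tx": 0,"ty": 0,"tz": 52,"roll": 0},{"tx": 0,"ty": 0,"tz": 66,"roll": 0},{"tx": 0,"ty": 0,"tz": 80,"roll": 0},{"tx": 0,"ty": 0,"tz": 93,"roll": 0},{"tx": 0,"ty": 0,"tz": 103,"roll": 0},{"tx": 0,"ty": 0,"tz": 109,"roll": 0},{"tx": 0,"ty": 0,"tz": 112,"roll": 0},{"tx": 0,"ty": 0,"tz": 113,"roll": 0},{"tx": 0,"ty": 0,"tz": 113,"roll": 0}]}}

```text
t: 41.32
eef_pos: [526.9, 279.0, 102.4]
tcp_rot: [3.139, -0.001, 1.395]
ft_force: [-9.8, -5.3, 43.3]
opening: 0.005
grip_force: 22.4
```

Emit:
{"method": "step_arm", "body": {"moves": [{"tx": 0,"ty": 0,"tz": -8,"roll": 0},{"tx": 0,"ty": 0,"tz": -22,"roll": 0},{"tx": 0,"ty": 0,"tz": -38,"roll": 0},{"tx": 0,"ty": 0,"tz": -54,"roll": 0},{"tx": 0,"ty": 0,"tz": -70,"roll": 0},{"tx": 0,"ty": 0,"tz": -86,"roll": 0},{"tx": 0,"ty": 0,"tz": -102,"roll": 0},{"tx": 0,"ty": 0,"tz": -111,"roll": 0},{"tx": 0,"ty": 0,"tz": -114,"roll": 0},{"tx": 0,"ty": 0,"tz": -114,"roll": 0},{"tx": 0,"ty": 0,"tz": -114,"roll": 0}]}}

```text
t: 42.23
eef_pos: [526.1, 278.7, 212.3]
tcp_rot: [-3.14, 0.001, 1.395]
ft_force: [0.3, -0.6, -0.5]
opening: 0.007
grip_force: 0.0
```

Emit:
{"method": "step_arm", "body": {"moves": [{"tx": 0,"ty": 0,"tz": 10,"roll": 0},{"tx": 0,"ty": 0,"tz": 24,"roll": 0},{"tx": 0,"ty": 0,"tz": 38,"roll": 0},{"tx": 0,"ty": 0,"tz": 52,"roll": 0},{"tx": 0,"ty": 0,"tz": 66,"roll": 0},{"tx": 0,"ty": 0,"tz": 80,"roll": 0},{"tx": 0,"ty": 0,"tz": 93,"roll": 0},{"tx": 0,"ty": 0,"tz": 103,"roll": 0},{"tx": 0,"ty": 0,"tz": 109,"roll": 0},{"tx": 0,"ty": 0,"tz": 112,"roll": 0},{"tx": 0,"ty": 0,"tz": 113,"roll": 0},{"tx": 0,"ty": 0,"tz": 113,"roll": 0}]}}

```text
t: 43.23
eef_pos: [526.9, 279.0, 102.7]
tcp_rot: [3.139, -0.001, 1.395]
ft_force: [-8.1, -4.7, 36.7]
opening: 0.002
grip_force: 18.4
```

Emit:
{"method": "step_arm", "body": {"moves": [{"tx": 0,"ty": 0,"tz": -8,"roll": 0},{"tx": 0,"ty": 0,"tz": -22,"roll": 0},{"tx": 0,"ty": 0,"tz": -38,"roll": 0},{"tx": 0,"ty": 0,"tz": -54,"roll": 0},{"tx": 0,"ty": 0,"tz": -70,"roll": 0},{"tx": 0,"ty": 0,"tz": -86,"roll": 0},{"tx": 0,"ty": 0,"tz": -105,"roll": 0},{"tx": 0,"ty": 0,"tz": -130,"roll": 0},{"tx": 0,"ty": 0,"tz": -160,"roll": 0},{"tx": 0,"ty": 0,"tz": -190,"roll": 0},{"tx": 0,"ty": 0,"tz": -220,"roll": 0},{"tx": 0,"ty": 0,"tz": -240,"roll": 0}]}}

```text
t: 44.23
eef_pos: [526.7, 279.0, 341.8]
tcp_rot: [3.141, -0.0, 1.395]
ft_force: [1.0, -0.2, 0.0]
opening: 0.006
grip_force: 0.0
```

Emit:
{"method": "step_arm", "body": {"moves": [{"tx": -30,"ty": 0,"tz": 0,"roll": 0},{"tx": -70,"ty": 0,"tz": 0,"roll": 0},{"tx": -110,"ty": 0,"tz": 0,"roll": 0},{"tx": -150,"ty": 0,"tz": 0,"roll": 0},{"tx": -190,"ty": 0,"tz": 0,"roll": 0},{"tx": -230,"ty": 0,"tz": 0,"roll": 0},{"tx": -270,"ty": 0,"tz": 0,"roll": 0},{"tx": -300,"ty": 0,"tz": 0,"roll": 0},{"tx": -320,"ty": 0,"tz": 0,"roll": 0},{"tx": -330,"ty": 0,"tz": 0,"roll": 0},{"tx": -330,"ty": 0,"tz": 0,"roll": 0}]}}

```text
t: 45.15
eef_pos: [468.5, -47.3, 339.5]
tcp_rot: [-3.14, 0.0, 1.392]
ft_force: [-0.3, -0.5, 0.6]
opening: 0.007
grip_force: 0.0
```

```bash
python3 - <<'E'
from h import *
np.set_printoptions(precision=1,suppress=True)
s=env.state();print(s["eef_pos"],s["ft_force"],s["t"])
S=Cam("scene",save="pics/sF.png");T=Cam("top",save="pics/tF.png")
S0=Cam(npz="pics/scene0.npz");T0=Cam(npz="pics/top0.npz")
def blob(c,roi,f,mn=20):
    x0,y0,x1,y1=roi;b,g,r=[c.im[y0:y1,x0:x1,i].astype(int) for i in range(3)]
    n,_,st,ce=cv2.connectedComponentsWithStats(f(b,g,r).astype(np.uint8)); return [((ce[i]+[x0,y0]).round(1).tolist(),int(st[i,4])) for i in range(1,n) if st[i,4]>mn]
bk=lambda b,g,r:np.maximum(np.maximum(b,g),r)<50
for c in(S0,S): print("lever",blob(c,(325,155,362,196),bk))
br=lambda b,g,r:(r-b>35)&(r<170)
print("pots S",blob(S,(280,200,365,275),br)); p=blob(T,(250,225,345,318),br); print("pots T",p,[T.plane(q[0],52)[:2] for q in p])
org=lambda b,g,r:(r-b>120); pur=lambda b,g,r:(b-g>25)&(r-g>10)
for c0 in((S0,S),(T0,T)):
    for c in c0: print("orange/purple",blob(c,(0,200,640,420),org,8),blob(c,(0,200,640,420),pur,8))
for n,a,b,rs in [("S",S0,S,{"tumbler+jar":(335,250,400,340),"lunch":(218,330,320,420),"masher":(338,158,392,200)}),("T",T0,T,{"tumbler+jar":(300,160,385,212),"lunch":(415,175,495,238),"masher":(120,268,175,360)})]:
    for k,(x0,y0,x1,y1) in rs.items(): print(n,k,float(cv2.absdiff(a.im,b.im)[y0:y1,x0:x1].mean()))
g=blob(S,(60,300,180,380),lambda b,g,r:(r-b>18)&(r<130)); print("handle S",g,"T",blob(T,(490,300,560,335),lambda b,g,r:(r-b>18)&(r<130)))
E
```

```text
[468.5 -47.3 339.5] [-0.3 -0.5  0.6] 45.15
lever [([343.4, 175.5], 277)]
lever [([343.4, 175.4], 274)]
pots S [([329.6, 229.9], 479)]
pots T [([272.6, 274.6], 553), ([288.9, 277.5], 204)] [array([558. , 185.5]), array([550.3, 143.6])]
orange/purple [([249.4, 276.0], 123)] [([170.2, 375.0], 395)]
orange/purple [([249.3, 276.1], 125)] [([170.2, 374.8], 407)]
orange/purple [([378.3, 302.9], 190)] [([503.7, 273.3], 251)]
orange/purple [] [([503.7, 273.3], 254)]
S tumbler+jar 2.466096866096866
S lunch 3.7317356572258533
S masher 2.791740152851264
T tumbler+jar 8.945701357466064
T lunch 8.2380291005291
T masher 8.740843214756259
handle S [([117.5, 345.6], 323)] T [([526.8, 319.7], 264)]
```

View pics/sF.png

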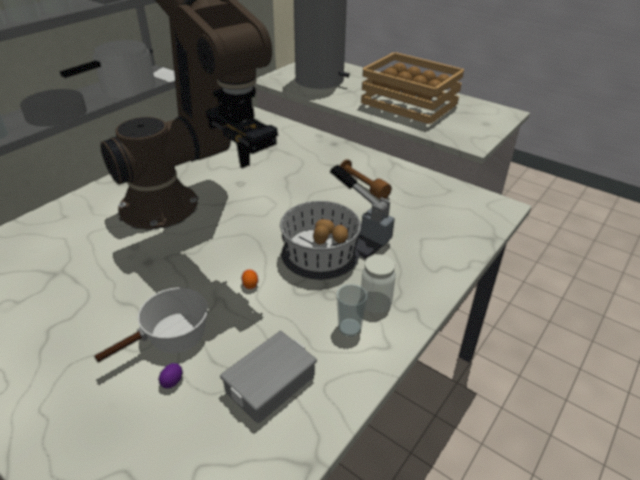

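The final view shows the pan upright and empty at (173,320), three potatoes in the basket at (330,232), the lever up at (343,176), and everything else in its place.

```bash
python3 -c "
from cell import env
print(env.job_done())"
```

```text
the job is handed in; nothing more can be done
None
```

The job is handed in at about 45 s: all three potatoes are in the basket, the empty pan is upright on the counter (about 70 mm from where it started), and the lever had four full strokes; the first pressed to 84 N at the wrist through the fingertips, and no verdict was shown.

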